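# Find the heat plate that rocks, load the sound one

## Task

One of the two heat plates on the granite slab is twisted: press down on the plates' corners one after another until you have made the twisted plate rock under your finger. Leave that one on the slab, set the sound plate gently down flat on the incubator's deck, and then lower the heavy cover shut without letting it slam. Do not disturb the other things on the bench.

Things in the scene. Friction and masses are not known exactly. Their poses are not given: they have to be found in the camera images.
- plate_a: One of two look-alike aluminium heat plates, 90 x 90 x 12 mm, 0.3 kg, on the granite slab at any yaw: rounded feet 5 mm high under the corners, four grey round recesses on top, black round lifting knob in the middle (24 mm thick from 28 to 52 mm above the origin, 16 mm neck below). Origin: centre of the underside, at foot level; top face at 17 mm. z up, x and y along the sides.
- plate_b: The other heat plate, same sizes and axes. One of the two, either, is twisted: two opposite feet are 2 mm short, so it rests tipped 2 degrees over one of them. A push (under 1 N) on the corner standing up tips it across: that corner drops 4 mm, the opposite one rises; let go, it tips back. The sound plate stays level whichever corner is pressed.
- plate_a_c1 (a point): plate_a: first corner of that plate, on its top face above a foot, 38 mm from the plate's middle along each side direction (plate's own +x, +y) and 17 mm above its underside
- plate_a_c2 (a point): plate_a: second corner of that plate, on its top face above a foot, 38 mm from the plate's middle along each side direction (plate's own +x, -y) and 17 mm above its underside
- plate_a_c3 (a point): plate_a: third corner of that plate, on its top face above a foot, 38 mm from the plate's middle along each side direction (plate's own -x, -y) and 17 mm above its underside
- plate_a_c4 (a point): plate_a: fourth corner of that plate, on its top face above a foot, 38 mm from the plate's middle along each side direction (plate's own -x, +y) and 17 mm above its underside
- plate_b_c1 (a point): plate_b: first corner of that plate, on its top face above a foot, 38 mm from the plate's middle along each side direction (plate's own +x, +y) and 17 mm above its underside
- plate_b_c2 (a point): plate_b: second corner of that plate, on its top face above a foot, 38 mm from the plate's middle along each side direction (plate's own +x, -y) and 17 mm above its underside
- plate_b_c3 (a point): plate_b: third corner of that plate, on its top face above a foot, 38 mm from the plate's middle along each side direction (plate's own -x, -y) and 17 mm above its underside
- plate_b_c4 (a point): plate_b: fourth corner of that plate, on its top face above a foot, 38 mm from the plate's middle along each side direction (plate's own -x, +y) and 17 mm above its underside
- slab: Dark granite balance slab, 220 mm (its x) by 340 mm (its y), fixed, flat top 50 mm above the bench. Origin on the bench under its middle. The two plates lie side by side on it along its y.
- incubator: Light grey dry incubator, 204 x 204 mm, rim 105 mm above the bench, fixed, with a chamber 130 x 130 mm in the middle, 35 mm deep, whose floor is the heated deck. Origin on the bench under its middle; its front (dark panel) faces its own -x, the cover's hinge runs along its back (+x).
- deck (a point): Middle of the flat metal deck (chamber floor), 70 mm above the bench; axes along the incubator's. A plate lies on it with 20 mm to spare on each side when square to the walls.
- cover (a joint): Angle of the incubator's heavy hinged cover (dark hood, 0.8 kg, 195 mm from hinge to front edge, clear window, hollow so that a plate and its knob fit under it). 0 = shut on the rim, 1.9 = stopped wide open. It starts open at 1.55 to 1.75 rad, and stays; a stiff hinge holds it down to about 0.95 rad, below that it falls shut unless held (2 to 3 N at the handle).
- cover_handle (a point): Middle of the steel bar handle on the cover's front edge: round, 10 mm thick, 100 mm long, parallel to the hinge, standing 35 mm out from the edge (gap 30 mm). It is at the very top of the open cover and in front of the closed one, 120 mm above the bench. Its axes turn with the cover; at joint 0 they are the incubator's.
- cover_hinge (a point): Middle of the cover's hinge line, 100 mm behind the incubator's middle, 105 mm above the bench; the hinge runs along the incubator's y. At joint angle t the handle lies from here (-230 cos t + 15 sin t) mm along the incubator's x and (230 sin t + 15 cos t) mm up.
- beaker: Glass beaker, 68 mm across, 90 mm high, bystander. Origin under its middle.
- dish: Aluminium moisture dish with lid, 57 mm across, 29 mm high, bystander. Origin under its middle.
- jar: Amber jar with blue cap, 60 mm across, 85 mm high, bystander. Origin under its middle.
- spoon: Steel sampling spoon, 180 mm long, lying on the bench, bystander.
- brush: Small brush, 170 mm long, lying on the bench, bystander.
- wash_bottle: White bottle with red cap, 64 mm across, 160 mm high, bystander. Origin under its middle.
Things that resemble listed ones, but are neither listed nor needed, are in the scene too. What is shaped like the plate_a but yellow is not meant.

How it is judged:
By the outcome, as a careful person would: the job done as asked, in the order asked, and still so for the second after the job is handed in, with the robot touching nothing.
It also fails if it takes over 72 s, if anything falls off the work surface, if the arm or the gripper's body presses on something with over 40 N, if the wrist force passes 120 N, or if a joint passes its speed limit or range.

## Robot

A 7-joint arm with a two-finger parallel gripper is mounted at the origin on the work surface. World frame = base frame: x ahead of the robot, y to its left, z up, the work surface at z = 0. Lengths are in mm, angles in rad, forces in N, time in s.
With the tool pointing down it reaches from about 400 to 850 mm from the base axis. Payload 6.9 kg.
Tool frame: the origin (TCP) lies midway between the tips of the shut fingers; the grasp point (between the pads) lies 19 mm behind it (grip_depth is the distance from the TCP to the grasp point, in mm); z points along the fingers, y is the direction in which the jaws open and shut (so a half turn about z gives the same grasp; the last joint's range is limited). The gripper opens to 85 mm and grips with 20 to 120 N. Pads are 22 mm wide; open, the fingers measure 114 mm over their backs; the gripper's body (76 mm by 85 mm) begins 54 mm behind the grasp point. The pads swing forward as they close: fully open they stand 13 mm farther back than shut.
Start: joints at [-1.024, 0.507, -0.238, 1.5, 0.126, 1.149, -0.155], TCP at [266.681, 565.237, 231.275] pointing down, gripper open.
Joint ranges: [-3.08, 3.08], [-0.24, 2.05], [-1.43, 1.35], [0, 2.5], [-1.52, 4.66], [0.17, 1.96], [-2.89, 2.89]. Speed limits (rad/s): [2.39, 2.39, 3.14, 3.14, 3.14, 3.14, 3.14].

## Interface

Orientations are given as [roll, pitch, yaw] about the fixed x, y, z axes, in that order (R = Rz(yaw) Ry(pitch) Rx(roll)).
In Python, from workcell import * gives the robot as it stands. The module is installed in compiled form; this text tells all that it offers.
- The arm moves only by the tool servo_tool, never from a script. Its argument "commands" is a list of rows, each an object of numbers: "x", "y", "z": the shift along the tool's x, y, z in mm; "wx", "wy", "wz": the turn, a rotation vector about the tool's x, y, z in degrees. A call has 1 to 20 rows; each row shifts and turns the commanded pose from where the row before left it, along the tool's axes as they then stand; what a row does not reach is not made up. A row lasts 1/12 s, in which the tool goes at most 41.7 mm and 7.16 degrees, less where a joint would pass 70% of its speed; a pose out of reach is approached as far as the arm can. A call is refused whole if a number of a shift passes 41.7 or a number of a turn 7.16, either way. A call with a gripper value outside its range is refused whole. "fingers" is the finger opening in mm, from 0 to 85.4, set as the call begins (left out, the last holds). The fingers move at their own pace and stop on an object; "squeeze" is the grip in N (left out, the last holds). Time passes only in rows, so rows that do not move let the fingers close. It gives the time, the measured TCP pose, the force and the opening at its end, in the units of the state.
- observe(): the state, without advancing time (a new reading comes with each control period).
- snapshot(name): name is "scene" or "top" or "wrist"; returns the picture (384x512x3 uint8, red, green, blue); there is no depth.
- camera_params(name): a dict with "intrinsics" (3x3 intrinsics, pixels), "position" and "rotation" of the camera in the world; the wrist camera has in their place "T_tool_cam" (4x4, takes a point from camera to tool coordinates, whose origin is the TCP and whose axes are the flange's). Camera axes: x right, y down, z forward; pixel columns grow to the right and rows downward; lengths in mm; the calibration is good to about 2 mm. A picture is of the moment at which its call begins: read the wrist's pose just before it. camera_params takes no time and is no camera call.
- finish_job(): hands the job in, once; it reports no verdict.
The state is a dict: "time_s": time; "q": joint angles; "qvel": joint speeds; "joint_efforts": joint torques, N m; "tool_pos": TCP position; "eef_rot": TCP orientation; "ft_force": force on the tool from outside, world axes, zero at the start; "torque": the same for the moment, N m; "grip_width": finger opening in mm.
Only numpy, scipy, OpenCV 4.12 (cv2) and the standard library are available. Lean on these libraries where they do the work, as an engineer would, in place of code of your own. Each camera call takes 0.05 s, during which the arm holds its last target.

## Working session

There is one attempt and no reset: what is moved stays moved. The work goes in short steps, Python scripts to look and compute and a tool call to move; the robot and the scene stay as the last step left them, time stands still between calls to the robot, and variables do not carry over. Pictures are saved under pics/ and viewed, and the job is handed in when it is done.

Besides the shell and the picture viewer there is one more tool, called after ">>>" by a JSON object that holds its "fn" and its "kwargs", one argument or row to a line. servo_tool: Moves the arm, as the interface text tells. Its arguments: {"type":"object","properties":{"commands":{"type":"array"},"fingers":{"type":"number"},"squeeze":{"type":"number"}},"required":["commands"]}

```bash
mkdir -p pics
cat > h.py <<'E'
import numpy as np, cv2
from workcell import *
def save(name,fn):
    im=snapshot(name); cv2.imwrite('pics/'+fn,im[:,:,::-1]); return im
E
python3 - <<'E'
from h import *
s=observe();print(s)
for n in ["scene","top"]:
    p=camera_params(n);print(n,p)
    save(n,n+'0.png')
print(camera_params("wrist"))
E
```

```text
{'time_s': 0.0, 'q': array([-1.02450617,  0.50834521, -0.23749234,  1.50115435,  0.12565705,
        1.14890324, -0.15480841]), 'qvel': array([-1.31190210e-03, -2.65278211e-04,  5.48896893e-05, -2.28318814e-04,
        8.69019465e-04, -1.63605558e-03,  1.30109008e-03]), 'joint_efforts': array([-6.35419146e-04, -6.20584059e+01, -2.18672946e+00, -2.49658817e+01,
        1.27414428e-02,  1.17364037e-02, -1.60007227e-05]), 'tool_pos': array([266.51276948, 564.75580003, 230.41654462]), 'eef_rot': array([-3.13976495e+00,  1.26659263e-05,  2.70076789e+00]), 'ft_force': array([-0.105498  ,  0.3558936 ,  0.15767305]), 'torque': array([ 0.01662641, -0.0687434 , -0.00991067]), 'grip_width': 85.06648268464585}
scene {'intrinsics': array([[363.01207274,   0.        , 256.54205625],
       [  0.        , 363.01207274, 189.12923514],
       [  0.        ,   0.        ,   1.        ]]), 'position': array([1302.35744864,  -52.30171748,  935.38442549]), 'rotation': array([-2.39771988, -0.00907423,  1.4442402 ])}
top {'intrinsics': array([[456.68531791,   0.        , 245.76596947],
       [  0.        , 456.68531791, 189.14095478],
       [  0.        ,   0.        ,   1.        ]]), 'position': array([ 301.50494727,   52.63937888, 1481.96892969]), 'rotation': array([-2.98632887, -0.00710262, -1.56676804])}
{'intrinsics': array([[302.31728865,   0.        , 252.18268778],
       [  0.        , 302.31728865, 188.99575406],
       [  0.        ,   0.        ,   1.        ]]), 'T_tool_cam': array([[ 7.90971707e-05, -9.56336639e-01, -2.92267390e-01,
         7.57313486e+01],
       [ 9.99999964e-01,  4.11854715e-07,  2.69285246e-04,
         6.81146585e-02],
       [-2.57406975e-04, -2.92267401e-01,  9.56336604e-01,
        -1.42416891e+02],
       [ 0.00000000e+00,  0.00000000e+00,  0.00000000e+00,
         1.00000000e+00]])}
```

View pics/scene0.png

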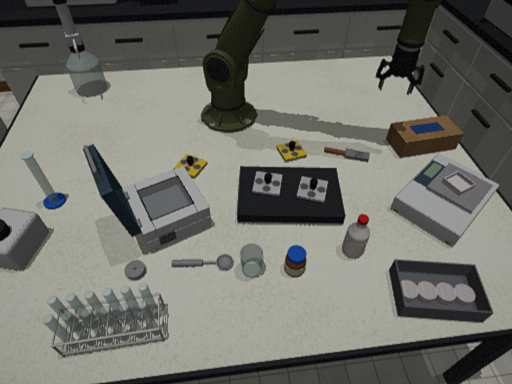

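View pics/top0.png

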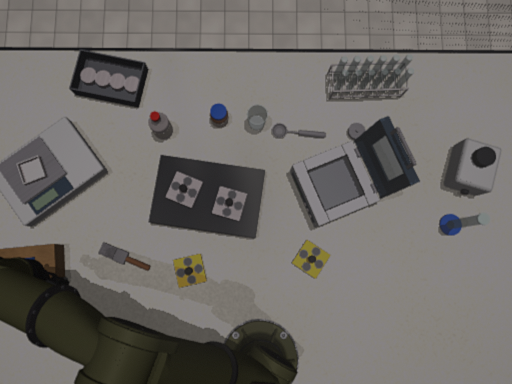

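The plates are at about (184,189) and (229,203) in the top view. The yellow look-alikes at (190,270) and (311,259) are not meant. The incubator is at (335,183), with its hinge at upper right. Next, enlarged crops.

Run:
```python
import cv2
im=cv2.imread('pics/top0.png')
cv2.imwrite('pics/c1.png',cv2.resize(im[145:245,140:275],None,fx=5.9,fy=5.9,interpolation=cv2.INTER_CUBIC))
cv2.imwrite('pics/c2.png',cv2.resize(im[105:235,275:430],None,fx=4.6,fy=4.6,interpolation=cv2.INTER_CUBIC))
```

```text
(no output)
```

View pics/c1.png

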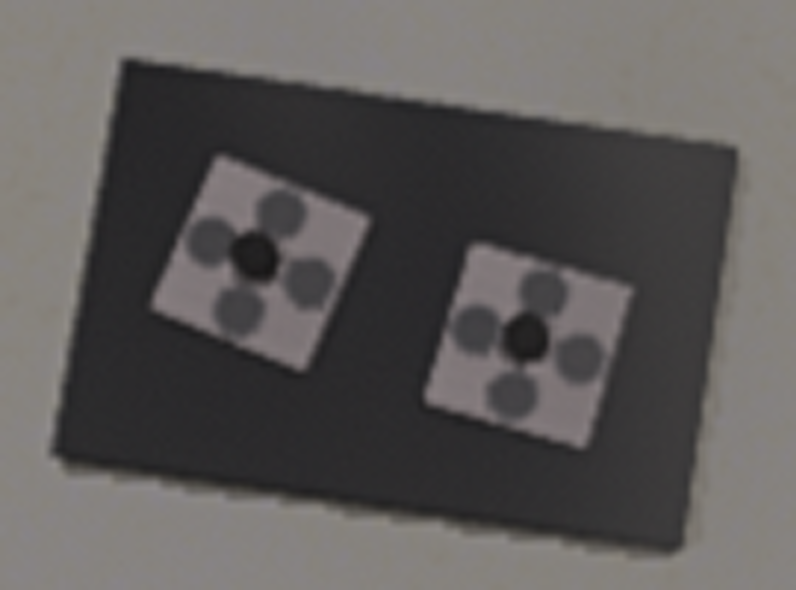

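View pics/c2.png

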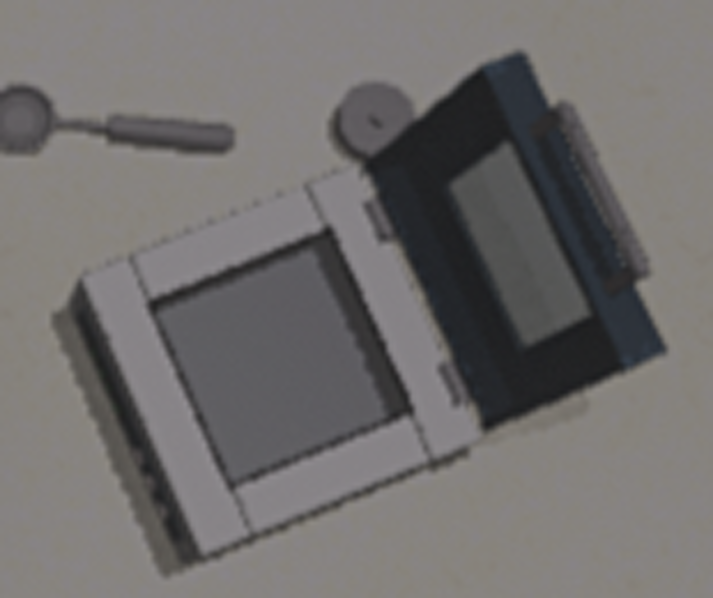

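```bash
cat >> h.py <<'E'
from scipy.spatial.transform import Rotation as Ro
def cam(name,s=None):
    p=camera_params(name);K=p['intrinsics']
    if name=='wrist':
        T=np.eye(4);T[:3,:3]=Ro.from_euler('xyz',s['eef_rot']).as_matrix();T[:3,3]=s['tool_pos'];T=T@p['T_tool_cam'];return K,T[:3,:3],T[:3,3]
    return K,Ro.from_euler('xyz',p['rotation']).as_matrix(),np.array(p['position'])
def ray(uv,z,c):
    K,R,t=c; d=R@np.linalg.inv(K)@np.array([uv[0],uv[1],1.]); return t+d*(z-t[2])/d[2]
def proj(X,c):
    K,R,t=c; v=K@(R.T@(np.array(X,float)-t)); return v[:2]/v[2]
E
python3 - <<'E'
from h import *
c=cam('top'); im=cv2.imread('pics/top0.png')
print(proj([0,0,0],c))
hsv=cv2.cvtColor(im,cv2.COLOR_BGR2HSV);
roi=np.zeros(im.shape[:2],np.uint8)
def rect(mask,z,lab):
    cs,_=cv2.findContours(mask,cv2.RETR_EXTERNAL,cv2.CHAIN_APPROX_NONE)
    for k in cs:
        if cv2.contourArea(k)<300: continue
        r=cv2.minAreaRect(k); b=cv2.boxPoints(r)
        P=np.array([ray(p,z,c)[:2] for p in b]); e=P[1]-P[0];e2=P[2]-P[1]
        print(lab,r[0],'ctr',P.mean(0).round(1),'sides',np.linalg.norm(e).round(1),np.linalg.norm(e2).round(1),'yaw',np.degrees(np.arctan2(e[1],e[0])).round(1),np.degrees(np.arctan2(e2[1],e2[0])).round(1),P.round(0).tolist())
m=(im.max(2)>95).astype(np.uint8); m2=m.copy()
mm=np.zeros_like(m); mm[160:230,158:258]=m[160:230,158:258]
# restrict to inside slab by polygon
poly=np.array([[163,158],[262,172],[254,233],[153,219]]); pm=np.zeros_like(m);cv2.fillPoly(pm,[poly],1)
rect(mm*pm,67,'plate')
print('gray',im[150,165],im[185,175],im[190,335],im[165,310],im[120,300])
print('knobs',[ray(p,102,c).round(1) for p in [(140+255/5.9,145+256/5.9),(140+525/5.9,145+337/5.9)]])
# slab corners
print('slab',[ray((140+x/5.9,145+y/5.9),50,c)[:2].round(0) for x,y in [(125,60),(738,148),(680,553),(52,455)]])
f=lambda x,y:(275+x/4.6,105+y/4.6)
print('rim',[ray(f(x,y),105,c)[:2].round(1) for x,y in [(85,275),(365,165),(482,430),(203,557)]])
print('deck',[ray(f(x,y),70,c)[:2].round(1) for x,y in [(160,308),(232,485)]])
print('chamber top',[ray(f(x,y),105,c)[:2].round(1) for x,y in [(150,300),(330,230),(412,412),(236,487)]])
print('handle',[ray(f(x,y),335,c)[:2].round(1) for x,y in [(565,105),(640,275)]])
E
```

```text
[258.93926684 358.99046578]
gray [131 132 135] [68 66 67] [97 94 94] [135 132 135] [134 132 136]
knobs [array([518.9, 234.9, 102. ]), array([477.3,  94.6, 102. ])]
slab [array([635., 315.]), array([588., -18.]), array([369.,  13.]), array([420., 347.])]
rim [array([ 593.8, -102.9]), array([ 670.7, -293.2]), array([ 490.4, -365. ]), array([ 405.4, -178.1])]
deck [array([ 578.4, -158. ]), array([ 456.8, -204.6])]
chamber top [array([ 576.9, -146.2]), array([ 625.6, -268.2]), array([ 502.2, -318.9]), array([ 451.6, -200.8])]
handle [array([ 644.7, -350. ]), array([ 546.7, -387.3])]
```

Run:
```python
from h import *
c=cam('top'); im=cv2.imread('pics/top0.png')
pm=np.zeros(im.shape[:2],np.uint8);poly=np.array([[167,163],[258,175],[250,229],[157,215]]);cv2.fillPoly(pm,[poly],1)
g=im.max(2)
m=((g>80)*pm).astype(np.uint8)
m=cv2.morphologyEx(m,cv2.MORPH_CLOSE,np.ones((3,3)))
cs,_=cv2.findContours(m,cv2.RETR_EXTERNAL,cv2.CHAIN_APPROX_NONE)
for k in cs:
    if cv2.contourArea(k)<200: continue
    b=cv2.boxPoints(cv2.minAreaRect(k))
    P=np.array([ray(p,67,c)[:2] for p in b]); e=P[1]-P[0];e2=P[2]-P[1]
    print('ctr',P.mean(0).round(1),'sides',np.linalg.norm(e).round(1),np.linalg.norm(e2).round(1),'yaw',np.degrees(np.arctan2(e[1],e[0])).round(1),np.degrees(np.arctan2(e2[1],e2[0])).round(1))
```

```text
ctr [479.6  95.2] sides 90.2 90.6 yaw -15.5 -106.3
ctr [522.6 237.9] sides 91.0 90.9 yaw -21.4 -113.1
```

```bash
cat >> h.py <<'E'
def delta(target,yaw=None):
    s=observe();R=Ro.from_euler('xyz',s['eef_rot']).as_matrix()
    d=R.T@(np.array(target,float)-s['tool_pos'])
    print('t',round(s['time_s'],2),'pos',s['tool_pos'].round(1),'rot',np.degrees(s['eef_rot']).round(2),'F',s['ft_force'].round(2),'w',round(s['grip_width'],1),'q7',s['q'][6].round(2))
    print('tool shift',d.round(2),'len',np.linalg.norm(d).round(1))
    if yaw is not None:
        Rt=Ro.from_euler('xyz',[np.pi,0,np.radians(yaw)]).as_matrix()
        rv=Ro.from_matrix(R.T@Rt).as_rotvec(degrees=True)
        print('shift if after turn',(Rt.T@(np.array(target,float)-s['tool_pos'])).round(2),'turn (tool axes)',rv.round(2))
E
python3 -c "
from h import *
delta([490,150,280],70)"
```

```text
t 0.1 pos [266.6 564.8 230.5] rot [-179.91    0.    154.74] F [ 0.61  0.13 -0.03] w 85.4 q7 -0.15
tool shift [-379.07 -279.89  -49.03] len 473.7
shift if after turn [-313.36  351.84  -49.52] turn (tool axes) [-7.000e-02  7.000e-02  8.474e+01]
```

>>> {"fn": "servo_tool", "kwargs": {
  "commands": [
    {"x":-31.6,"y":-23.3,"z":-4.1},
    {"x":-31.6,"y":-23.3,"z":-4.1},
    {"x":-31.6,"y":-23.3,"z":-4.1},
    {"x":-31.6,"y":-23.3,"z":-4.1},
    {"x":-31.6,"y":-23.3,"z":-4.1},
    {"x":-31.6,"y":-23.3,"z":-4.1},
    {"x":-31.6,"y":-23.3,"z":-4.1},
    {"x":-31.6,"y":-23.3,"z":-4.1},
    {"x":-31.6,"y":-23.3,"z":-4.1},
    {"x":-31.6,"y":-23.3,"z":-4.1},
    {"x":-31.6,"y":-23.3,"z":-4.1},
    {"x":-31.6,"y":-23.3,"z":-4.1}
  ],
  "fingers": 0,
  "squeeze": 20
}}

```text
invalid input at $.commands[0]: expected keys x, y, z, wx, wy, wz
```

>>> {"fn": "servo_tool", "kwargs": {
  "commands": [
    {"wz":7.06},
    {"wz":7.06},
    {"wz":7.06},
    {"wz":7.06},
    {"wz":7.06},
    {"wz":7.06},
    {"wz":7.06},
    {"wz":7.06},
    {"wz":7.06},
    {"wz":7.06},
    {"wz":7.06},
    {"wz":7.06},
    {}
  ]
}}

```text
invalid input at $.commands[0]: expected keys x, y, z, wx, wy, wz
```

```bash
python3 -c "
from h import *
s=observe();im=save('wrist','w1.png');np.save('w1.npy',s,allow_pickle=True)
delta([490,150,280],70)
cv2.imwrite('pics/w1b.png',cv2.resize(im[:,:,::-1],None,fx=1.55,fy=1.55))"
```

```text
t 0.15 pos [266.6 564.9 230.6] rot [-179.92    0.    154.75] F [-0.24  0.11 -0.09] w 85.9 q7 -0.15
tool shift [-379.1  -279.99  -48.97] len 473.8
shift if after turn [-313.46  351.87  -49.35] turn (tool axes) [-6.000e-02  6.000e-02  8.475e+01]
```

View pics/w1b.png

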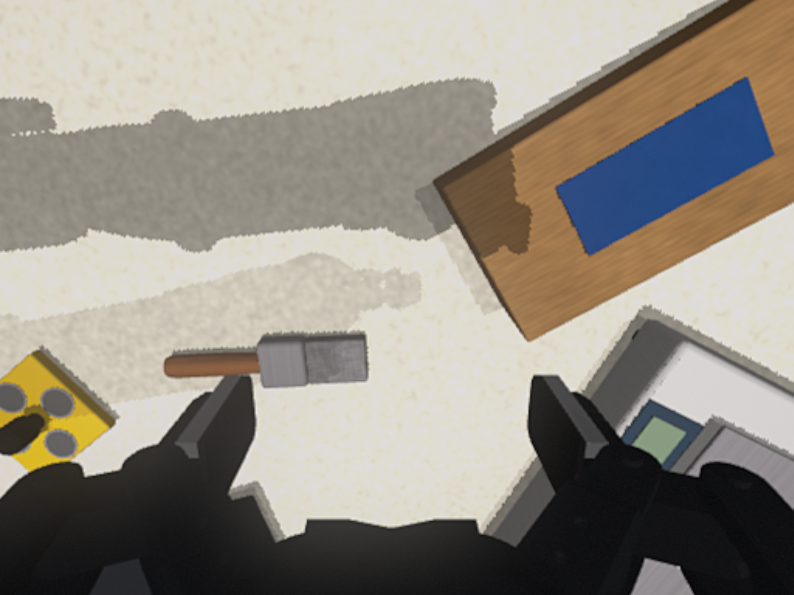

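>>> {"fn": "servo_tool", "kwargs": {
  "commands": [
    {"x":-31.6,"y":-23.3,"z":-4.1,"wx":0,"wy":0,"wz":0},
    {"x":-31.6,"y":-23.3,"z":-4.1,"wx":0,"wy":0,"wz":0},
    {"x":-31.6,"y":-23.3,"z":-4.1,"wx":0,"wy":0,"wz":0},
    {"x":-31.6,"y":-23.3,"z":-4.1,"wx":0,"wy":0,"wz":0},
    {"x":-31.6,"y":-23.3,"z":-4.1,"wx":0,"wy":0,"wz":0},
    {"x":-31.6,"y":-23.3,"z":-4.1,"wx":0,"wy":0,"wz":0},
    {"x":-31.6,"y":-23.3,"z":-4.1,"wx":0,"wy":0,"wz":0},
    {"x":-31.6,"y":-23.3,"z":-4.1,"wx":0,"wy":0,"wz":0},
    {"x":-31.6,"y":-23.3,"z":-4.1,"wx":0,"wy":0,"wz":0},
    {"x":-31.6,"y":-23.3,"z":-4.1,"wx":0,"wy":0,"wz":0},
    {"x":-31.6,"y":-23.3,"z":-4.1,"wx":0,"wy":0,"wz":0},
    {"x":-31.6,"y":-23.3,"z":-4.1,"wx":0,"wy":0,"wz":0}
  ],
  "fingers": 0,
  "squeeze": 20
}}

```text
time_s: 1.15
tool_pos: [490.7, 148.7, 280.7]
eef_rot: [-3.142, -0.0, 2.701]
ft_force: [0.5, 0.8, -0.3]
grip_width: -0.0
```

>>> {"fn": "servo_tool", "kwargs": {
  "commands": [
    {"x":0,"y":0,"z":0,"wx":0,"wy":0,"wz":7.06},
    {"x":0,"y":0,"z":0,"wx":0,"wy":0,"wz":7.06},
    {"x":0,"y":0,"z":0,"wx":0,"wy":0,"wz":7.06},
    {"x":0,"y":0,"z":0,"wx":0,"wy":0,"wz":7.06},
    {"x":0,"y":0,"z":0,"wx":0,"wy":0,"wz":7.06},
    {"x":0,"y":0,"z":0,"wx":0,"wy":0,"wz":7.06},
    {"x":0,"y":0,"z":0,"wx":0,"wy":0,"wz":7.06},
    {"x":0,"y":0,"z":0,"wx":0,"wy":0,"wz":7.06},
    {"x":0,"y":0,"z":0,"wx":0,"wy":0,"wz":7.06},
    {"x":0,"y":0,"z":0,"wx":0,"wy":0,"wz":7.06},
    {"x":0,"y":0,"z":0,"wx":0,"wy":0,"wz":7.06},
    {"x":0,"y":0,"z":0,"wx":0,"wy":0,"wz":7.06},
    {"x":0,"y":0,"z":0,"wx":0,"wy":0,"wz":0}
  ]
}}

```text
time_s: 2.23
tool_pos: [490.1, 150.6, 280.3]
eef_rot: [-3.141, 0.0, 1.217]
ft_force: [-0.7, -0.1, 0.1]
grip_width: -0.1
```

```bash
python3 -c "
from h import *
s=observe();im=save('wrist','w1.png');np.save('w1.npy',s,allow_pickle=True)
delta([490,150,280],70)
cv2.imwrite('pics/w1c.png',cv2.resize(im[:,:,::-1],None,fx=1.55,fy=1.55))"
```

```text
t 2.28 pos [490.1 150.7 280.3] rot [-1.7999e+02  3.0000e-02  7.0160e+01] F [-0.46  0.29  0.3 ] w -0.1 q7 -0.63
tool shift [-0.69  0.1   0.29] len 0.8
shift if after turn [-0.69  0.11  0.29] turn (tool axes) [-0.01  0.03  0.16]
```

View pics/w1c.png

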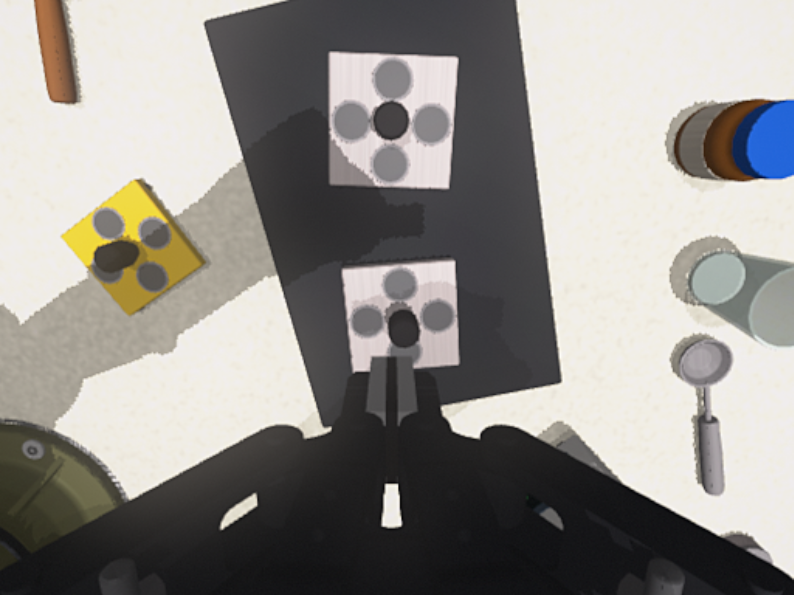

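The wrist view shows both grey plates on the slab, at (392,120) and (402,315) in the enlarged picture. I can now measure their corners.

Run:
```python
from h import *
s=np.load('w1.npy',allow_pickle=True).item(); c=cam('wrist',s)
im=cv2.imread('pics/w1.png'); hsv=cv2.cvtColor(im,cv2.COLOR_BGR2HSV)
print([im[int(y/1.55),int(x/1.55)] for x,y in [(340,60),(345,160),(280,60),(360,290),(355,360)]])
g=im.min(2); m=(g>95).astype(np.uint8)
pm=np.zeros_like(m);cv2.fillPoly(pm,[(np.array([[220,30],[500,5],[545,370],[410,355],[345,385],[325,380]])/1.55).astype(int)],1)
m=cv2.morphologyEx(m*pm,cv2.MORPH_CLOSE,np.ones((3,3)))
cs,_=cv2.findContours(m,cv2.RETR_EXTERNAL,cv2.CHAIN_APPROX_NONE)
for k in cs:
    if cv2.contourArea(k)<1500: continue
    q=cv2.approxPolyDP(cv2.convexHull(k),6,True)[:,0]
    P=np.array([ray(p,67,c)[:2] for p in q]);print(q.tolist(),P.round(1).tolist(),P.mean(0).round(1))
    n=len(P);print([ (np.linalg.norm(P[(i+1)%n]-P[i]).round(1),np.degrees(np.arctan2(*(P[(i+1)%n]-P[i])[::-1])).round(1)) for i in range(n)])
```

```text
[array([221, 221, 231], dtype=uint8), array([133, 133, 141], dtype=uint8), array([70, 68, 68], dtype=uint8), array([218, 218, 228], dtype=uint8), array([209, 210, 221], dtype=uint8)]
[[292, 167], [296, 232], [227, 240], [220, 174]] [[531.7, 128.6], [510.0, 45.4], [422.6, 65.6], [447.2, 150.5]] [477.9  97.5]
[(np.float64(85.9), np.float64(-104.6)), (np.float64(89.7), np.float64(167.0)), (np.float64(88.4), np.float64(73.8)), (np.float64(87.4), np.float64(-14.6))]
[[212, 33], [295, 37], [289, 121], [213, 118]] [[497.2, 296.6], [578.7, 262.3], [545.3, 181.3], [464.5, 214.7]] [521.4 238.7]
[(np.float64(88.4), np.float64(-22.8)), (np.float64(87.7), np.float64(-112.4)), (np.float64(87.4), np.float64(157.5)), (np.float64(88.2), np.float64(68.2))]
```

```bash
python3 -c "
from h import *
delta([525.6,123.1,76])"
```

```text
t 2.28 pos [490.1 150.7 280.3] rot [-1.7999e+02  3.0000e-02  7.0160e+01] F [-0.46  0.29  0.3 ] w -0.1 q7 -0.63
tool shift [-13.81  42.77 204.28] len 209.2
```

>>> {"fn": "servo_tool", "kwargs": {
  "commands": [
    {"x":-7,"y":21.4,"z":31,"wx":0,"wy":0,"wz":0},
    {"x":-6.8,"y":21.4,"z":31,"wx":0,"wy":0,"wz":0},
    {"x":0,"y":0,"z":39,"wx":0,"wy":0,"wz":0},
    {"x":0,"y":0,"z":39,"wx":0,"wy":0,"wz":0},
    {"x":0,"y":0,"z":36,"wx":0,"wy":0,"wz":0},
    {"x":0,"y":0,"z":28,"wx":0,"wy":0,"wz":0},
    {"x":0,"y":0,"z":0,"wx":0,"wy":0,"wz":0}
  ]
}}

```text
time_s: 2.87
tool_pos: [522.3, 122.4, 71.4]
eef_rot: [-3.134, 0.005, 1.227]
ft_force: [-0.3, -0.4, 0.3]
grip_width: -0.3
```

>>> {"fn": "servo_tool", "kwargs": {
  "commands": [
    {"x":0,"y":0,"z":2,"wx":0,"wy":0,"wz":0},
    {"x":0,"y":0,"z":2,"wx":0,"wy":0,"wz":0},
    {"x":0,"y":0,"z":2,"wx":0,"wy":0,"wz":0},
    {"x":0,"y":0,"z":1,"wx":0,"wy":0,"wz":0},
    {"x":0,"y":0,"z":0,"wx":0,"wy":0,"wz":0}
  ]
}}

```text
time_s: 3.28
tool_pos: [526.5, 123.2, 70.6]
eef_rot: [3.14, -0.001, 1.223]
ft_force: [0.4, 0.1, 0.1]
grip_width: 0.4
```

>>> {"fn": "servo_tool", "kwargs": {
  "commands": [
    {"x":0,"y":0,"z":1,"wx":0,"wy":0,"wz":0},
    {"x":0,"y":0,"z":0.5,"wx":0,"wy":0,"wz":0},
    {"x":0,"y":0,"z":0,"wx":0,"wy":0,"wz":0}
  ]
}}

```text
time_s: 3.53
tool_pos: [525.9, 123.0, 68.2]
eef_rot: [3.141, -0.0, 1.222]
ft_force: [0.4, 0.2, -0.0]
grip_width: 0.0
```

>>> {"fn": "servo_tool", "kwargs": {
  "commands": [
    {"x":0,"y":0,"z":0.7,"wx":0,"wy":0,"wz":0},
    {"x":0,"y":0,"z":0,"wx":0,"wy":0,"wz":0},
    {"x":0,"y":0,"z":0,"wx":0,"wy":0,"wz":0}
  ]
}}

```text
time_s: 3.78
tool_pos: [525.8, 123.0, 67.2]
eef_rot: [-3.142, 0.0, 1.222]
ft_force: [-0.9, 0.7, 0.4]
grip_width: -0.1
```

>>> {"fn": "servo_tool", "kwargs": {
  "commands": [
    {"x":0,"y":0,"z":0.8,"wx":0,"wy":0,"wz":0},
    {"x":0,"y":0,"z":0,"wx":0,"wy":0,"wz":0},
    {"x":0,"y":0,"z":0,"wx":0,"wy":0,"wz":0}
  ]
}}

```text
time_s: 4.03
tool_pos: [525.8, 122.9, 66.4]
eef_rot: [-3.141, 0.0, 1.222]
ft_force: [-0.6, -0.5, 0.8]
grip_width: 0.4
```

>>> {"fn": "servo_tool", "kwargs": {
  "commands": [
    {"x":0,"y":0,"z":0.8,"wx":0,"wy":0,"wz":0},
    {"x":0,"y":0,"z":0,"wx":0,"wy":0,"wz":0},
    {"x":0,"y":0,"z":0,"wx":0,"wy":0,"wz":0}
  ]
}}

```text
time_s: 4.28
tool_pos: [525.8, 123.0, 65.6]
eef_rot: [-3.141, 0.0, 1.222]
ft_force: [1.4, 0.1, 0.4]
grip_width: -0.0
```

```bash
python3 -c "
from h import *
im=save('wrist','w2.png')
cv2.imwrite('pics/w2b.png',cv2.resize(im[180:,130:400,::-1],None,fx=2.9,fy=2.9))"
```

>>> {"fn": "servo_tool", "kwargs": {
  "commands": [
    {"x":0,"y":0,"z":0.8,"wx":0,"wy":0,"wz":0},
    {"x":0,"y":0,"z":0,"wx":0,"wy":0,"wz":0},
    {"x":0,"y":0,"z":0,"wx":0,"wy":0,"wz":0}
  ]
}}

```text
time_s: 4.58
tool_pos: [526.0, 123.0, 65.0]
eef_rot: [3.141, -0.0, 1.222]
ft_force: [0.0, 0.0, 2.0]
grip_width: -0.2
```

View pics/w2b.png

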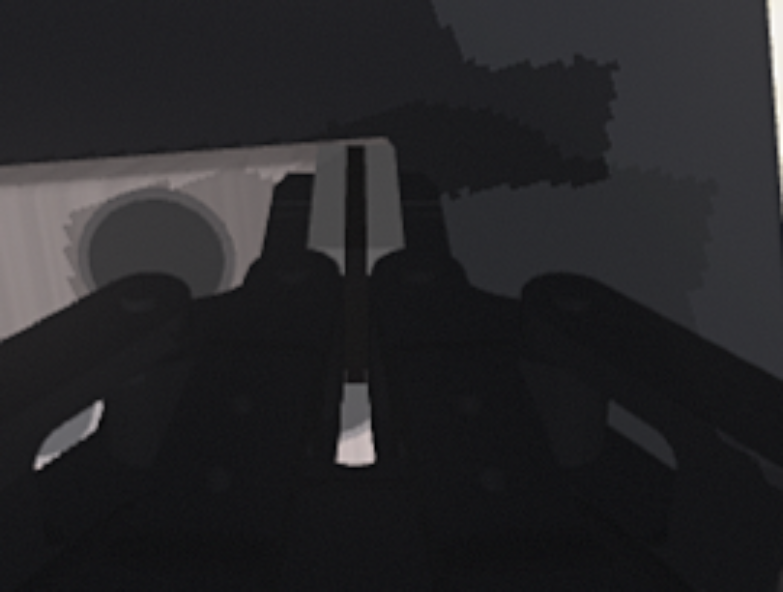

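```bash
python3 -c "
from h import *
s=observe();im=save('wrist','w3.png');np.save('w3.npy',s,allow_pickle=True)
print(s['tool_pos'],s['ft_force'])"
```

```text
[525.96344076 122.98668413  65.0219061 ] [0.01927908 0.03504896 2.03359074]
```

>>> {"fn": "servo_tool", "kwargs": {
  "commands": [
    {"x":0,"y":0,"z":-2,"wx":0,"wy":0,"wz":0},
    {"x":0,"y":0,"z":-2,"wx":0,"wy":0,"wz":0},
    {"x":0,"y":0,"z":-2,"wx":0,"wy":0,"wz":0},
    {"x":0,"y":0,"z":-2,"wx":0,"wy":0,"wz":0},
    {"x":0,"y":0,"z":0,"wx":0,"wy":0,"wz":0},
    {"x":0,"y":0,"z":0,"wx":0,"wy":0,"wz":0},
    {"x":0,"y":0,"z":0,"wx":0,"wy":0,"wz":0}
  ]
}}

```text
time_s: 5.22
tool_pos: [525.8, 123.0, 72.9]
eef_rot: [-3.142, 0.0, 1.222]
ft_force: [-0.1, 0.5, 0.6]
grip_width: -0.0
```

```bash
python3 -c "
from h import *
s=observe();im=save('wrist','w4.png');np.save('w4.npy',s,allow_pickle=True)
print(s['tool_pos'],s['ft_force'])
a=cv2.imread('pics/w3.png')[200:330,130:290];b=im[200:330,130:290,::-1]
cv2.imwrite('pics/w34.png',cv2.convertScaleAbs(cv2.resize(np.vstack([a,b]),None,fx=2.3*1.4,fy=2.3,interpolation=cv2.INTER_CUBIC),alpha=1.6))"
```

```text
[525.79927501 122.9673256   72.86033447] [-0.06928646  0.45357811  0.5641738 ]
```

View pics/w34.png

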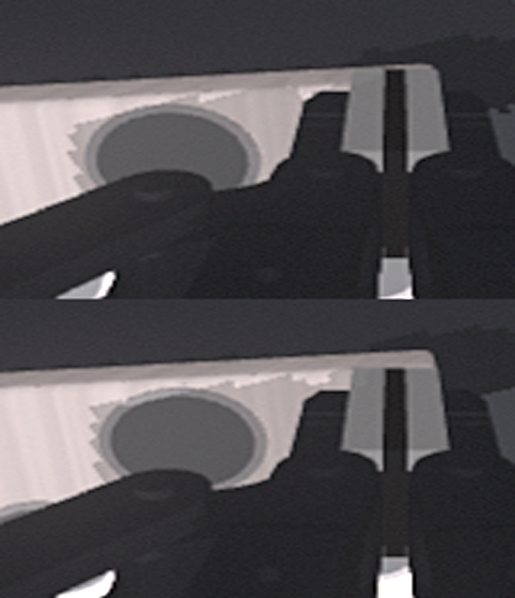

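Run:
```python
from h import *
L={}
for n in ['w3','w4']:
    s=np.load(n+'.npy',allow_pickle=True).item();c=cam('wrist',s)
    g=cv2.imread(f'pics/{n}.png').astype(float).mean(2)
    pts=[]
    for u in range(135,232,4):
        col=cv2.GaussianBlur(g,(5,3),0)[205:245,u]
        d=np.diff(col); i=np.argmax(d[:34]); 
        # parabola
        o=0.5*(d[i-1]-d[i+1])/(d[i-1]-2*d[i]+d[i+1]+1e-9) if 0<i<38 else 0
        pts.append((u,205+i+.5+o))
    pts=np.array(pts);print(n,pts[::4].round(1).tolist())
    k=np.polyfit(*pts.T,1);r=pts[:,1]-np.polyval(k,pts[:,0]);ok=abs(r)<1.5;k=np.polyfit(*pts[ok].T,1);print(k,ok.sum())
    for u in (140,190,240):
        print(u,[ray((u,np.polyval(k,u)),h,c)[:2].round(1).tolist() for h in (53,55,57,59)])
```

```text
w3 [[135.0, 236.8], [151.0, 235.7], [167.0, 234.6], [183.0, 233.4], [199.0, 232.0], [215.0, 230.8], [231.0, 229.7]]
[-7.60351513e-02  2.47191416e+02] 25
140 [[465.6, 144.6], [466.7, 145.2], [467.8, 145.9], [468.9, 146.5]]
190 [[492.9, 137.1], [493.7, 137.9], [494.4, 138.6], [495.1, 139.3]]
240 [[520.0, 129.8], [520.4, 130.6], [520.8, 131.4], [521.2, 132.2]]
w4 [[135.0, 231.3], [151.0, 229.9], [167.0, 228.8], [183.0, 227.6], [199.0, 226.5], [215.0, 225.2], [231.0, 223.9]]
[-7.51270324e-02  2.41375795e+02] 25
140 [[462.8, 145.4], [463.8, 146.0], [464.9, 146.6], [466.0, 147.2]]
190 [[491.3, 137.6], [492.0, 138.3], [492.7, 138.9], [493.4, 139.6]]
240 [[519.5, 129.8], [519.9, 130.6], [520.3, 131.4], [520.7, 132.2]]
```

Pressing Q1 left the plate's edge in place, so there was no rocking there. I'll press the opposite corner, Q3.

```bash
python3 -c "
from h import *
delta([432.4,69.9,73.0],70)"
```

```text
t 5.27 pos [525.8 122.9  72.8] rot [-179.99    0.     70.02] F [ 0.25 -1.36 -0.4 ] w -0.1 q7 -0.49
tool shift [-81.76 -69.64  -0.16] len 107.4
shift if after turn [-81.79 -69.61  -0.17] turn (tool axes) [-0.01  0.    0.02]
```

>>> {"fn": "servo_tool", "kwargs": {
  "commands": [
    {"x":0,"y":0,"z":-30,"wx":0,"wy":0,"wz":0},
    {"x":0,"y":0,"z":-30,"wx":0,"wy":0,"wz":0},
    {"x":-27.2,"y":-23.2,"z":0,"wx":0,"wy":0,"wz":0},
    {"x":-27.3,"y":-23.2,"z":0,"wx":0,"wy":0,"wz":0},
    {"x":-27.2,"y":-23.2,"z":0,"wx":0,"wy":0,"wz":0},
    {"x":0,"y":0,"z":15,"wx":0,"wy":0,"wz":0},
    {"x":0,"y":0,"z":20,"wx":0,"wy":0,"wz":0},
    {"x":0,"y":0,"z":15,"wx":0,"wy":0,"wz":0},
    {"x":0,"y":0,"z":7,"wx":0,"wy":0,"wz":0},
    {"x":0,"y":0,"z":3,"wx":0,"wy":0,"wz":0},
    {"x":0,"y":0,"z":0,"wx":0,"wy":0,"wz":0},
    {"x":0,"y":0,"z":0,"wx":0,"wy":0,"wz":0},
    {"x":0,"y":0,"z":0,"wx":0,"wy":0,"wz":0}
  ]
}}

```text
time_s: 6.35
tool_pos: [433.0, 70.1, 73.5]
eef_rot: [3.141, -0.0, 1.222]
ft_force: [0.0, 0.5, 0.1]
grip_width: -0.2
```

```bash
python3 -c "
from h import *
s=observe();im=save('wrist','w5.png');np.save('w5.npy',s,allow_pickle=True)
print(s['tool_pos'],s['ft_force'])"
```

```text
[433.00410033  70.05965903  73.45274027] [0.00729656 0.47312733 0.10827207]
```

>>> {"fn": "servo_tool", "kwargs": {
  "commands": [
    {"x":0,"y":0,"z":1.5,"wx":0,"wy":0,"wz":0},
    {"x":0,"y":0,"z":1,"wx":0,"wy":0,"wz":0},
    {"x":0,"y":0,"z":0,"wx":0,"wy":0,"wz":0},
    {"x":0,"y":0,"z":0,"wx":0,"wy":0,"wz":0}
  ]
}}

```text
time_s: 6.73
tool_pos: [432.5, 70.0, 70.4]
eef_rot: [3.142, -0.0, 1.222]
ft_force: [-0.2, 0.8, 0.3]
grip_width: 0.1
```

>>> {"fn": "servo_tool", "kwargs": {
  "commands": [
    {"x":0,"y":0,"z":1,"wx":0,"wy":0,"wz":0},
    {"x":0,"y":0,"z":1,"wx":0,"wy":0,"wz":0},
    {"x":0,"y":0,"z":0,"wx":0,"wy":0,"wz":0},
    {"x":0,"y":0,"z":0,"wx":0,"wy":0,"wz":0}
  ]
}}

```text
time_s: 7.07
tool_pos: [432.5, 70.0, 68.3]
eef_rot: [-3.141, 0.0, 1.222]
ft_force: [0.2, -0.7, 0.0]
grip_width: -0.1
```

>>> {"fn": "servo_tool", "kwargs": {
  "commands": [
    {"x":0,"y":0,"z":1,"wx":0,"wy":0,"wz":0},
    {"x":0,"y":0,"z":0.8,"wx":0,"wy":0,"wz":0},
    {"x":0,"y":0,"z":0,"wx":0,"wy":0,"wz":0},
    {"x":0,"y":0,"z":0,"wx":0,"wy":0,"wz":0}
  ]
}}

```text
time_s: 7.4
tool_pos: [432.5, 70.0, 66.5]
eef_rot: [-3.141, 0.0, 1.222]
ft_force: [0.6, -0.1, -0.4]
grip_width: -0.2
```

>>> {"fn": "servo_tool", "kwargs": {
  "commands": [
    {"x":0,"y":0,"z":0.7,"wx":0,"wy":0,"wz":0},
    {"x":0,"y":0,"z":0.6,"wx":0,"wy":0,"wz":0},
    {"x":0,"y":0,"z":0,"wx":0,"wy":0,"wz":0},
    {"x":0,"y":0,"z":0,"wx":0,"wy":0,"wz":0}
  ]
}}

```text
time_s: 7.73
tool_pos: [432.5, 69.9, 65.3]
eef_rot: [-3.142, 0.0, 1.222]
ft_force: [0.0, -0.9, 1.4]
grip_width: -0.7
```

>>> {"fn": "servo_tool", "kwargs": {
  "commands": [
    {"x":0,"y":0,"z":0.8,"wx":0,"wy":0,"wz":0},
    {"x":0,"y":0,"z":0,"wx":0,"wy":0,"wz":0},
    {"x":0,"y":0,"z":0,"wx":0,"wy":0,"wz":0}
  ]
}}

```text
time_s: 7.98
tool_pos: [432.5, 69.9, 64.8]
eef_rot: [3.141, -0.0, 1.222]
ft_force: [-3.1, -0.6, 7.6]
grip_width: -0.1
```

```bash
python3 -c "
from h import *
s=observe();im=save('wrist','w6.png');np.save('w6.npy',s,allow_pickle=True)
print(s['tool_pos'],s['ft_force'])
a=cv2.imread('pics/w5.png')[130:330,130:390];b=im[130:330,130:390,::-1]
cv2.imwrite('pics/w56.png',cv2.convertScaleAbs(cv2.resize(np.hstack([a,b]),None,fx=1.53,fy=2.6,interpolation=cv2.INTER_CUBIC),alpha=1.4))"
```

```text
[432.49568134  69.86778174  64.83989252] [-3.10006379 -0.55862122  7.63544246]
```

View pics/w56.png

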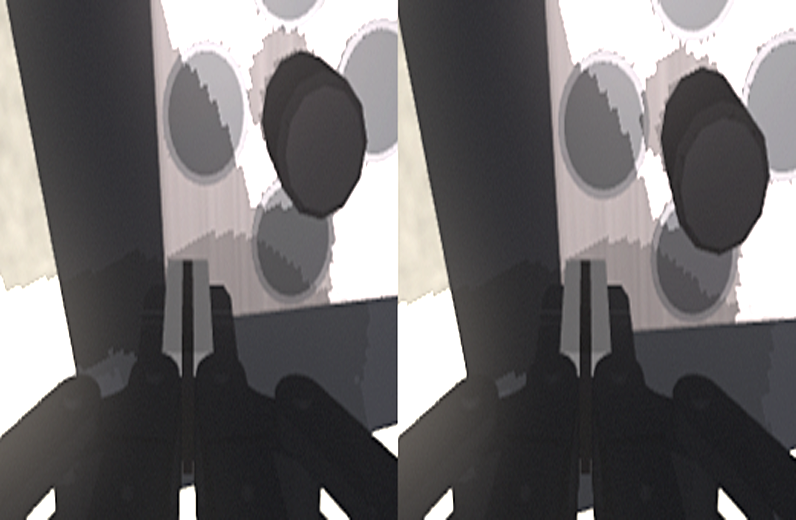

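Run:
```python
from h import *
for n,kt,rc,fe in [('w5',(326,148),(203,115),(330,307)),('w6',(719-398,185),(604-398,129),(720-398,324))]:
    s=np.load(n+'.npy',allow_pickle=True).item();c=cam('wrist',s)
    f=lambda p:(130+p[0]/1.53,130+p[1]/2.6)
    for lab,p,z in (('knob',kt,102),('recess',rc,66),('edge',fe,67)):
        print(n,lab,ray(f(p),z,c).round(1))
```

```text
w5 knob [479.4  96.6 102. ]
w5 recess [449.6 103.3  66. ]
w5 edge [478.5  48.7  67. ]
w6 knob [474.7  94.8 102. ]
w6 recess [449.5 102.4  66. ]
w6 edge [473.2  51.1  67. ]
```

```bash
python3 -c "
from h import *
save('scene','s1.png')"
```

>>> {"fn": "servo_tool", "kwargs": {
  "commands": [
    {"x":0,"y":0,"z":-2,"wx":0,"wy":0,"wz":0},
    {"x":0,"y":0,"z":-2,"wx":0,"wy":0,"wz":0},
    {"x":0,"y":0,"z":-2,"wx":0,"wy":0,"wz":0},
    {"x":0,"y":0,"z":-3,"wx":0,"wy":0,"wz":0},
    {"x":0,"y":0,"z":0,"wx":0,"wy":0,"wz":0},
    {"x":0,"y":0,"z":0,"wx":0,"wy":0,"wz":0},
    {"x":0,"y":0,"z":0,"wx":0,"wy":0,"wz":0}
  ]
}}

```text
time_s: 8.67
tool_pos: [432.5, 70.0, 73.5]
eef_rot: [-3.142, 0.0, 1.222]
ft_force: [-0.8, 0.6, -0.0]
grip_width: -0.2
```

```bash
python3 -c "
from h import *
s=observe();im=save('wrist','w7.png');np.save('w7.npy',s,allow_pickle=True)
print(s['tool_pos'],s['ft_force'])
b=save('scene','s2.png')[:,:,::-1];a=cv2.imread('pics/s1.png')
A=a[150:235,225:355];B=b[150:235,225:355]
d=cv2.convertScaleAbs(cv2.absdiff(A,B),alpha=4)
cv2.imwrite('pics/sd.png',cv2.resize(np.vstack([np.hstack([A,B]),np.hstack([d,d])]),None,fx=3,fy=3,interpolation=cv2.INTER_CUBIC))"
```

```text
[432.48991657  69.98752617  73.47465385] [-0.82139722  0.62250247 -0.04694867]
```

View pics/sd.png

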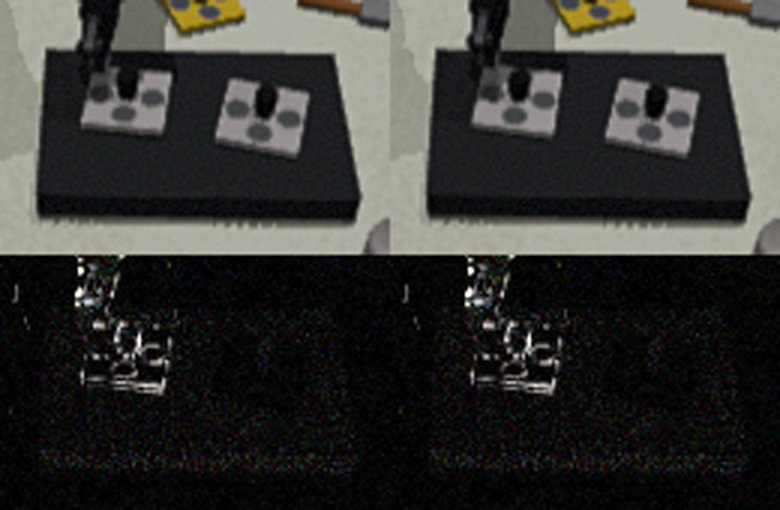

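```bash
python3 -c "
import cv2,numpy as np
a=cv2.imread('pics/w5.png');b=cv2.imread('pics/w7.png')
d=cv2.convertScaleAbs(cv2.absdiff(a,b),alpha=4)
g0=cv2.imread('pics/scene0.png').astype(np.float32).mean(2);g1=cv2.imread('pics/s1.png').astype(np.float32).mean(2);g2=cv2.imread('pics/s2.png').astype(np.float32).mean(2)
for n,r in (('Qfront',np.s_[185:198,255:282]),('P',np.s_[174:205,296:330])):
  for A,B,l in ((g1,g2,'press-rel'),(g0,g2,'start-rel')):
    print(n,l,abs(A[r]-B[r]).mean(),cv2.phaseCorrelate(A[r].copy(),B[r].copy()))
cv2.imwrite('pics/wd.png',np.hstack([b,d])[:,:,:][::1,::1][:, :][0:384][:, :].copy()[:, ::1] if False else cv2.resize(np.hstack([b,d]),(800,300)))"
```

```text
Qfront press-rel 10.579298 ((0.56545547584013, 0.8138655259443937), 0.9836526788311241)
Qfront start-rel 2.701804 ((0.48943384766546494, 0.5203661779519742), 0.9752375655704074)
P press-rel 1.9174572 ((-0.03456520355647186, -0.06566941119067948), 1.004447873474823)
P start-rel 2.6454775 ((-0.004668063315698134, -0.002320868680580901), 0.9968494942618741)
```

View pics/wd.png

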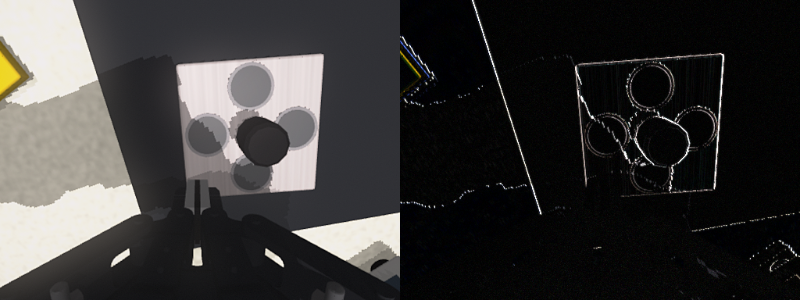

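Pressing Q3 rocked the plate at (479,96). In the scene view all its edges shift by about 0.8 px between pressed and released, and it went back. The other plate did not move. The twisted plate is therefore the one at (479,96), and the sound one is at (522,238). I'll hover over the sound plate's knob.

```bash
python3 -c "
from h import *
s=np.load('w1.npy',allow_pickle=True).item(); c=cam('wrist',s)
print(ray((391/1.55,119/1.55),102,c))
delta([521.5,237.5,150])"
```

```text
[521.49592307 238.85575227 102.        ]
t 8.77 pos [432.4  70.   73.4] rot [-1.7999e+02  1.0000e-02  7.0020e+01] F [-0.09 -0.83  0.17] w -0.2 q7 -0.42
tool shift [187.88  26.47 -76.65] len 204.6
```

>>> {"fn": "servo_tool", "kwargs": {
  "commands": [
    {"x":0,"y":0,"z":-38.3,"wx":0,"wy":0,"wz":0},
    {"x":0,"y":0,"z":-38.3,"wx":0,"wy":0,"wz":0},
    {"x":37.6,"y":5.3,"z":0,"wx":0,"wy":0,"wz":0},
    {"x":37.6,"y":5.3,"z":0,"wx":0,"wy":0,"wz":0},
    {"x":37.6,"y":5.3,"z":0,"wx":0,"wy":0,"wz":0},
    {"x":37.6,"y":5.3,"z":0,"wx":0,"wy":0,"wz":0},
    {"x":37.5,"y":5.3,"z":0,"wx":0,"wy":0,"wz":0},
    {"x":0,"y":0,"z":0,"wx":0,"wy":0,"wz":0},
    {"x":0,"y":0,"z":0,"wx":0,"wy":0,"wz":0},
    {"x":0,"y":0,"z":0,"wx":0,"wy":0,"wz":0}
  ],
  "fingers": 50
}}

```text
time_s: 9.6
tool_pos: [521.1, 236.8, 149.4]
eef_rot: [-3.141, 0.002, 1.222]
ft_force: [-0.2, -0.8, -1.0]
grip_width: 49.8
```

```bash
python3 -c "
from h import *
s=observe();im=save('wrist','w8.png');np.save('w8.npy',s,allow_pickle=True)
delta([521.5,238,75])
cv2.imwrite('pics/w8b.png',cv2.resize(im[:,:,::-1],None,fx=1.55,fy=1.55))"
```

```text
t 9.65 pos [521.1 236.1 149.7] rot [-1.7997e+02  9.0000e-02  6.9960e+01] F [-0.65  0.23 -0.35] w 50.2 q7 -0.72
tool shift [ 2.05 -0.23 74.7 ] len 74.7
```

View pics/w8b.png

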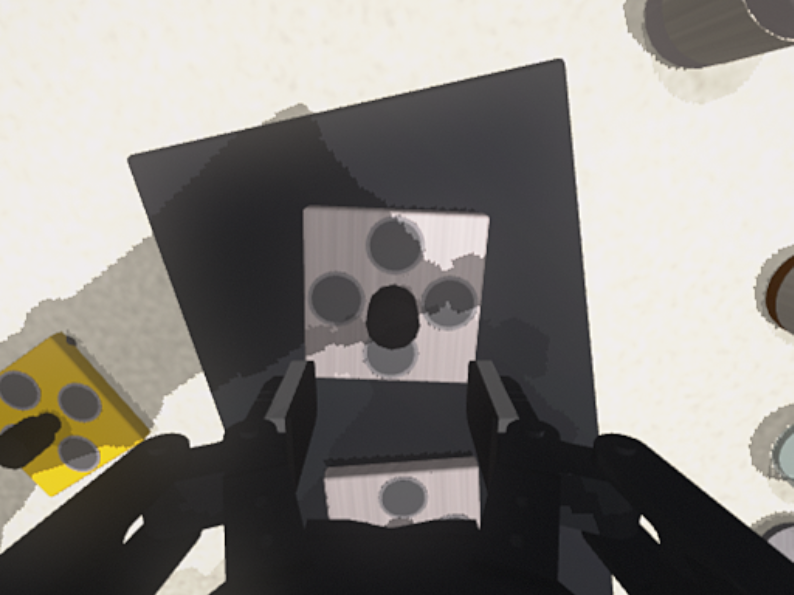

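Run:
```python
from h import *
s=np.load('w8.npy',allow_pickle=True).item(); c=cam('wrist',s)
P=np.array([ray((x/1.55,y/1.55),67,c)[:2] for x,y in [(304,206),(489,214),(468,383),(306,377)]]);print(P.round(1),P.mean(0))
print([np.degrees(np.arctan2(*(P[(i+1)%4]-P[i])[::-1])).round(1) for i in range(4)])
print(ray((393/1.55,322/1.55),102,c))
```

```text
[[497.9 297.4]
 [579.4 263.8]
 [543.4 181.5]
 [463.6 214.2]] [521.0802949  239.24188434]
[np.float64(-22.4), np.float64(-113.6), np.float64(157.7), np.float64(67.6)]
[522.01494223 240.20159096 102.        ]
```

>>> {"fn": "servo_tool", "kwargs": {
  "commands": [
    {"x":1.5,"y":-0.8,"z":25,"wx":0,"wy":0,"wz":0},
    {"x":0,"y":0,"z":22,"wx":0,"wy":0,"wz":0},
    {"x":0,"y":0,"z":15,"wx":0,"wy":0,"wz":0},
    {"x":0,"y":0,"z":9,"wx":0,"wy":0,"wz":0},
    {"x":0,"y":0,"z":4,"wx":0,"wy":0,"wz":0},
    {"x":0,"y":0,"z":2,"wx":0,"wy":0,"wz":0},
    {"x":0,"y":0,"z":0,"wx":0,"wy":0,"wz":0},
    {"x":0,"y":0,"z":0,"wx":0,"wy":0,"wz":0},
    {"x":0,"y":0,"z":0,"wx":0,"wy":0,"wz":0}
  ]
}}

```text
time_s: 10.4
tool_pos: [521.9, 239.3, 74.0]
eef_rot: [3.14, -0.001, 1.222]
ft_force: [-0.7, -0.7, 0.4]
grip_width: 49.9
```

>>> {"fn": "servo_tool", "kwargs": {
  "commands": [
    {"x":0,"y":0,"z":0,"wx":0,"wy":0,"wz":0},
    {"x":0,"y":0,"z":0,"wx":0,"wy":0,"wz":0},
    {"x":0,"y":0,"z":0,"wx":0,"wy":0,"wz":0},
    {"x":0,"y":0,"z":0,"wx":0,"wy":0,"wz":0},
    {"x":0,"y":0,"z":0,"wx":0,"wy":0,"wz":0},
    {"x":0,"y":0,"z":0,"wx":0,"wy":0,"wz":0}
  ],
  "fingers": 15,
  "squeeze": 40
}}

```text
time_s: 10.9
tool_pos: [521.4, 239.5, 73.7]
eef_rot: [3.141, -0.001, 1.222]
ft_force: [-1.5, 0.0, 5.6]
grip_width: 22.6
```

>>> {"fn": "servo_tool", "kwargs": {
  "commands": [
    {"x":0,"y":0,"z":-4,"wx":0,"wy":0,"wz":0},
    {"x":0,"y":0,"z":-10,"wx":0,"wy":0,"wz":0},
    {"x":0,"y":0,"z":-20,"wx":0,"wy":0,"wz":0},
    {"x":0,"y":0,"z":-30,"wx":0,"wy":0,"wz":0},
    {"x":0,"y":0,"z":-30,"wx":0,"wy":0,"wz":0},
    {"x":0,"y":0,"z":-20,"wx":0,"wy":0,"wz":0},
    {"x":0,"y":0,"z":-8,"wx":0,"wy":0,"wz":0},
    {"x":0,"y":0,"z":0,"wx":0,"wy":0,"wz":0},
    {"x":0,"y":0,"z":0,"wx":0,"wy":0,"wz":0}
  ]
}}

```text
time_s: 11.65
tool_pos: [520.9, 239.0, 194.5]
eef_rot: [-3.141, 0.0, 1.222]
ft_force: [0.3, 0.3, -2.7]
grip_width: 22.8
```

```bash
python3 -c "
from h import *
s=observe();im=save('wrist','w9.png');np.save('w9.npy',s,allow_pickle=True)
delta([539,-233,200],24.5)
cv2.imwrite('pics/w9b.png',cv2.resize(im[:,:,::-1],None,fx=1.55,fy=1.55))"
```

```text
t 11.7 pos [520.5 238.9 193.7] rot [-1.7991e+02  1.0000e-01  7.0030e+01] F [ 0.32 -0.06 -3.2 ] w 22.8 q7 -0.73
tool shift [-437.2   178.56   -5.83] len 472.3
shift if after turn [-178.84  437.08   -6.27] turn (tool axes) [-0.05  0.13 45.53]
```

View pics/w9b.png

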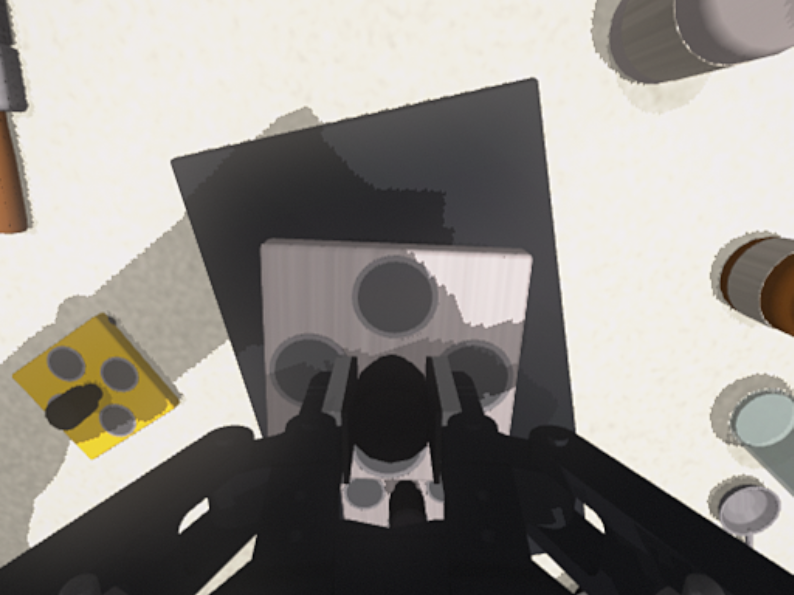

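>>> {"fn": "servo_tool", "kwargs": {
  "commands": [
    {"x":-18,"y":7.4,"z":-3,"wx":0,"wy":0,"wz":0},
    {"x":-30,"y":12.3,"z":-3,"wx":0,"wy":0,"wz":0},
    {"x":-38,"y":15.5,"z":0,"wx":0,"wy":0,"wz":0},
    {"x":-38,"y":15.5,"z":0,"wx":0,"wy":0,"wz":0},
    {"x":-38,"y":15.5,"z":0,"wx":0,"wy":0,"wz":0},
    {"x":-38,"y":15.5,"z":0,"wx":0,"wy":0,"wz":0},
    {"x":-38,"y":15.5,"z":0,"wx":0,"wy":0,"wz":0},
    {"x":-38,"y":15.5,"z":0,"wx":0,"wy":0,"wz":0},
    {"x":-38,"y":15.5,"z":0,"wx":0,"wy":0,"wz":0},
    {"x":-38,"y":15.5,"z":0,"wx":0,"wy":0,"wz":0},
    {"x":-38,"y":15.5,"z":0,"wx":0,"wy":0,"wz":0},
    {"x":-30,"y":12.3,"z":0,"wx":0,"wy":0,"wz":0},
    {"x":-17,"y":7,"z":0,"wx":0,"wy":0,"wz":0}
  ]
}}

```text
time_s: 12.78
tool_pos: [537.8, -237.7, 199.1]
eef_rot: [-3.139, 0.003, 1.217]
ft_force: [-0.1, -0.6, -2.4]
grip_width: 22.9
```

>>> {"fn": "servo_tool", "kwargs": {
  "commands": [
    {"x":0,"y":0,"z":0,"wx":0,"wy":0,"wz":4.3},
    {"x":0,"y":0,"z":0,"wx":0,"wy":0,"wz":6},
    {"x":0,"y":0,"z":0,"wx":0,"wy":0,"wz":7},
    {"x":0,"y":0,"z":0,"wx":0,"wy":0,"wz":7},
    {"x":0,"y":0,"z":0,"wx":0,"wy":0,"wz":7},
    {"x":0,"y":0,"z":0,"wx":0,"wy":0,"wz":7},
    {"x":0,"y":0,"z":0,"wx":0,"wy":0,"wz":5},
    {"x":0,"y":0,"z":0,"wx":0,"wy":0,"wz":2},
    {"x":0,"y":0,"z":0,"wx":0,"wy":0,"wz":0},
    {"x":0,"y":0,"z":0,"wx":0,"wy":0,"wz":0},
    {"x":0,"y":0,"z":0,"wx":0,"wy":0,"wz":0}
  ]
}}

```text
time_s: 13.7
tool_pos: [539.4, -232.2, 200.1]
eef_rot: [-3.14, 0.001, 0.433]
ft_force: [-0.7, -0.4, -2.4]
grip_width: 22.9
```

```bash
python3 -c "
from h import *
s=observe();im=save('wrist','w10.png');np.save('w10.npy',s,allow_pickle=True)
delta([539,-233,200],24.5)
cv2.imwrite('pics/w10b.png',cv2.resize(im[:,:,::-1],None,fx=1.55,fy=1.55))"
```

```text
t 13.75 pos [ 539.6 -232.4  200.4] rot [-1.7995e+02  6.0000e-02  2.4790e+01] F [ 0.56  0.97 -3.07] w 22.6 q7 -0.53
tool shift [-0.76  0.34  0.36] len 0.9
shift if after turn [-0.76  0.34  0.36] turn (tool axes) [-0.05  0.06  0.29]
```

View pics/w10b.png

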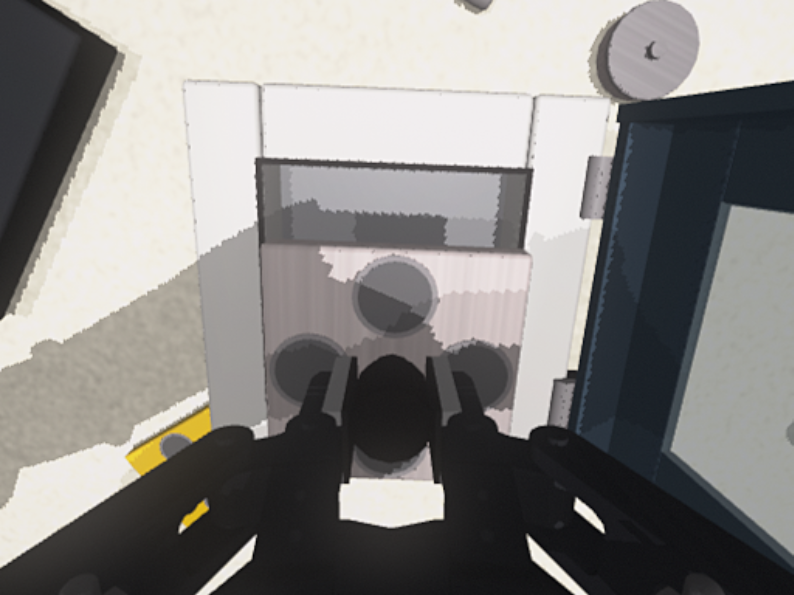

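Run:
```python
from h import *
s=np.load('w10.npy',allow_pickle=True).item(); c=cam('wrist',s)
f=lambda x,y,z:ray((x/1.55,y/1.55),z,c)[:2]
a,b=f(258,158,105),f(531,170,105)
o0,o1=f(184,80,105),f(608,98,105)
print('chamber +y edge',a,b,np.linalg.norm(a-b)); print('outer',o0,o1,np.linalg.norm(o1-o0))
for p,q,w in ((a,b,65),(o0,o1,102)):
    u=(q-p)/np.linalg.norm(q-p);th=np.degrees(np.arctan2(u[1],u[0])); n=np.array([-u[1],u[0]]) # +y incub
    print('yaw x',th,'ctr',(p+q)/2-n*w)
R=Ro.from_euler('xyz',s['eef_rot']).as_matrix()
zt=s['tool_pos'][2]-6.5
p1,p2=f(261,248,zt),f(530,255,zt);print('plate top edge',p1,p2,np.linalg.norm(p1-p2),np.degrees(np.arctan2(*(p2-p1)[::-1]))); u=(p2-p1)/np.linalg.norm(p2-p1);print('plate ctr',(p1+p2)/2-45*np.array([-u[1],u[0]]))
```

```text
chamber +y edge [ 575.23484338 -143.17441412] [ 626.09800185 -266.62602076] 133.5191374765825
outer [593.65481074 -99.91128634] [ 669.77050067 -283.08329391] 198.35720962838056
yaw x -67.60790387599347 ctr [ 540.56751407 -229.66150157]
yaw x -67.4350559236064 ctr [ 537.52124816 -230.63779017]
plate top edge [ 560.9306149  -175.03436846] [ 595.38104122 -254.96276372] 87.03666033278621 -66.68317917482642
plate ctr [ 536.83096825 -232.81024658]
```

>>> {"fn": "servo_tool", "kwargs": {
  "commands": [
    {"x":0,"y":0,"z":15,"wx":0,"wy":0,"wz":0.7},
    {"x":0,"y":0,"z":22,"wx":0,"wy":0,"wz":0},
    {"x":0,"y":0,"z":22,"wx":0,"wy":0,"wz":0},
    {"x":0,"y":0,"z":18,"wx":0,"wy":0,"wz":0},
    {"x":0,"y":0,"z":12,"wx":0,"wy":0,"wz":0},
    {"x":0,"y":0,"z":6,"wx":0,"wy":0,"wz":0},
    {"x":0,"y":0,"z":3,"wx":0,"wy":0,"wz":0},
    {"x":0,"y":0,"z":1,"wx":0,"wy":0,"wz":0},
    {"x":0,"y":0,"z":0,"wx":0,"wy":0,"wz":0},
    {"x":0,"y":0,"z":0,"wx":0,"wy":0,"wz":0}
  ]
}}

```text
time_s: 14.58
tool_pos: [540.3, -232.8, 102.9]
eef_rot: [3.141, -0.001, 0.419]
ft_force: [-0.5, -0.2, -3.2]
grip_width: 22.6
```

>>> {"fn": "servo_tool", "kwargs": {
  "commands": [
    {"x":0,"y":0,"z":1.2,"wx":0,"wy":0,"wz":0},
    {"x":0,"y":0,"z":1.2,"wx":0,"wy":0,"wz":0},
    {"x":0,"y":0,"z":1.2,"wx":0,"wy":0,"wz":0},
    {"x":0,"y":0,"z":0,"wx":0,"wy":0,"wz":0},
    {"x":0,"y":0,"z":0,"wx":0,"wy":0,"wz":0}
  ]
}}

```text
time_s: 15.0
tool_pos: [539.8, -232.4, 98.5]
eef_rot: [-3.142, 0.0, 0.419]
ft_force: [-0.1, 0.5, -3.4]
grip_width: 22.5
```

>>> {"fn": "servo_tool", "kwargs": {
  "commands": [
    {"x":0,"y":0,"z":0.6,"wx":0,"wy":0,"wz":0},
    {"x":0,"y":0,"z":0.6,"wx":0,"wy":0,"wz":0},
    {"x":0,"y":0,"z":0.6,"wx":0,"wy":0,"wz":0},
    {"x":0,"y":0,"z":0,"wx":0,"wy":0,"wz":0},
    {"x":0,"y":0,"z":0,"wx":0,"wy":0,"wz":0}
  ]
}}

```text
time_s: 15.42
tool_pos: [539.8, -232.5, 96.6]
eef_rot: [-3.142, 0.0, 0.419]
ft_force: [-0.4, -0.5, -2.6]
grip_width: 22.7
```

>>> {"fn": "servo_tool", "kwargs": {
  "commands": [
    {"x":0,"y":0,"z":0.6,"wx":0,"wy":0,"wz":0},
    {"x":0,"y":0,"z":0.6,"wx":0,"wy":0,"wz":0},
    {"x":0,"y":0,"z":0.5,"wx":0,"wy":0,"wz":0},
    {"x":0,"y":0,"z":0,"wx":0,"wy":0,"wz":0},
    {"x":0,"y":0,"z":0,"wx":0,"wy":0,"wz":0}
  ]
}}

```text
time_s: 15.83
tool_pos: [539.8, -232.5, 94.9]
eef_rot: [-3.142, 0.0, 0.419]
ft_force: [-0.6, 0.2, -2.3]
grip_width: 22.5
```

>>> {"fn": "servo_tool", "kwargs": {
  "commands": [
    {"x":0,"y":0,"z":0.5,"wx":0,"wy":0,"wz":0},
    {"x":0,"y":0,"z":0.4,"wx":0,"wy":0,"wz":0},
    {"x":0,"y":0,"z":0,"wx":0,"wy":0,"wz":0},
    {"x":0,"y":0,"z":0,"wx":0,"wy":0,"wz":0}
  ]
}}

```text
time_s: 16.17
tool_pos: [539.8, -232.5, 94.1]
eef_rot: [3.142, -0.0, 0.419]
ft_force: [-0.7, -1.1, -2.9]
grip_width: 22.6
```

>>> {"fn": "servo_tool", "kwargs": {
  "commands": [
    {"x":0,"y":0,"z":0.4,"wx":0,"wy":0,"wz":0},
    {"x":0,"y":0,"z":0.4,"wx":0,"wy":0,"wz":0},
    {"x":0,"y":0,"z":0,"wx":0,"wy":0,"wz":0},
    {"x":0,"y":0,"z":0,"wx":0,"wy":0,"wz":0}
  ]
}}

```text
time_s: 16.5
tool_pos: [539.9, -232.6, 93.8]
eef_rot: [3.141, -0.0, 0.419]
ft_force: [-2.3, 1.6, 4.2]
grip_width: 22.8
```

>>> {"fn": "servo_tool", "kwargs": {
  "commands": [
    {"x":0,"y":0,"z":0.4,"wx":0,"wy":0,"wz":0},
    {"x":0,"y":0,"z":0.3,"wx":0,"wy":0,"wz":0},
    {"x":0,"y":0,"z":0,"wx":0,"wy":0,"wz":0},
    {"x":0,"y":0,"z":0,"wx":0,"wy":0,"wz":0}
  ]
}}

```text
time_s: 16.83
tool_pos: [539.9, -232.6, 93.6]
eef_rot: [3.141, -0.001, 0.419]
ft_force: [-2.9, 2.1, 10.2]
grip_width: 22.3
```

>>> {"fn": "servo_tool", "kwargs": {
  "commands": [
    {"x":0,"y":0,"z":-0.5,"wx":0,"wy":0,"wz":0},
    {"x":0,"y":0,"z":-0.3,"wx":0,"wy":0,"wz":0},
    {"x":0,"y":0,"z":0,"wx":0,"wy":0,"wz":0}
  ]
}}

```text
time_s: 17.08
tool_pos: [539.9, -232.6, 93.7]
eef_rot: [3.141, -0.0, 0.419]
ft_force: [-2.5, 1.3, 5.7]
grip_width: 22.7
```

>>> {"fn": "servo_tool", "kwargs": {
  "commands": [
    {"x":0,"y":0,"z":0,"wx":0,"wy":0,"wz":0},
    {"x":0,"y":0,"z":0,"wx":0,"wy":0,"wz":0},
    {"x":0,"y":0,"z":0,"wx":0,"wy":0,"wz":0},
    {"x":0,"y":0,"z":0,"wx":0,"wy":0,"wz":0},
    {"x":0,"y":0,"z":-2,"wx":0,"wy":0,"wz":0},
    {"x":0,"y":0,"z":-8,"wx":0,"wy":0,"wz":0},
    {"x":0,"y":0,"z":-20,"wx":0,"wy":0,"wz":0},
    {"x":0,"y":0,"z":-35,"wx":0,"wy":0,"wz":0},
    {"x":0,"y":0,"z":-40,"wx":0,"wy":0,"wz":0},
    {"x":0,"y":0,"z":-40,"wx":0,"wy":0,"wz":0},
    {"x":0,"y":0,"z":-40,"wx":0,"wy":0,"wz":0},
    {"x":0,"y":0,"z":-20,"wx":0,"wy":0,"wz":0},
    {"x":0,"y":0,"z":0,"wx":0,"wy":0,"wz":0},
    {"x":0,"y":0,"z":0,"wx":0,"wy":0,"wz":0}
  ],
  "fingers": 50
}}

```text
time_s: 18.25
tool_pos: [540.1, -232.8, 300.2]
eef_rot: [3.139, -0.002, 0.419]
ft_force: [-0.3, -0.8, -0.9]
grip_width: 49.8
```

```bash
python3 -c "
from h import *
s=observe();im=save('wrist','w11.png');np.save('w11.npy',s,allow_pickle=True)
delta([596,-369,440],22.3)
cv2.imwrite('pics/w11b.png',cv2.resize(im[:,:,::-1],None,fx=1.55,fy=1.55));save('scene','s3.png')"
```

```text
t 18.3 pos [ 539.6 -232.3  298.6] rot [ 1.7999e+02 -2.0000e-02  2.4030e+01] F [ 0.35  0.48 -0.22] w 50.2 q7 -0.58
tool shift [  -4.09  147.79 -141.37] len 204.6
shift if after turn [   0.31  147.83 -141.39] turn (tool axes) [ 0.01 -0.02  1.73]
```

View pics/w11b.png

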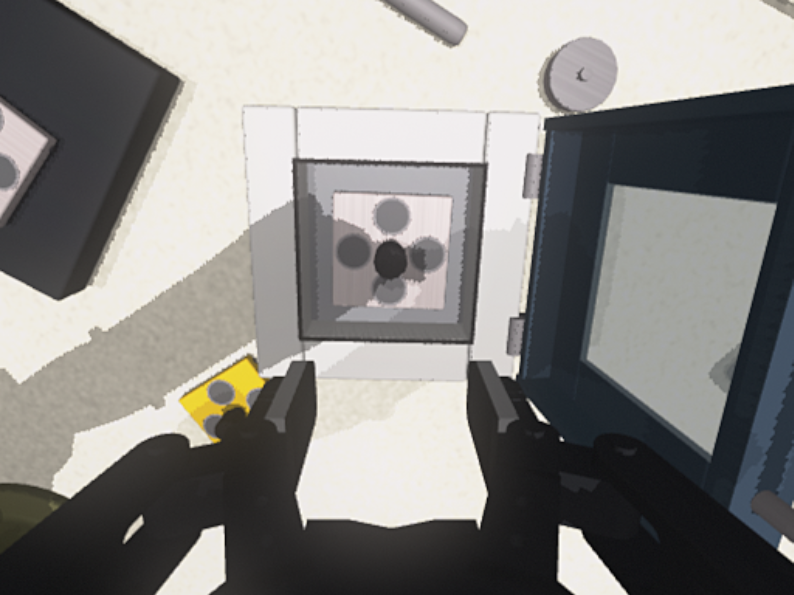

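View pics/s3.png

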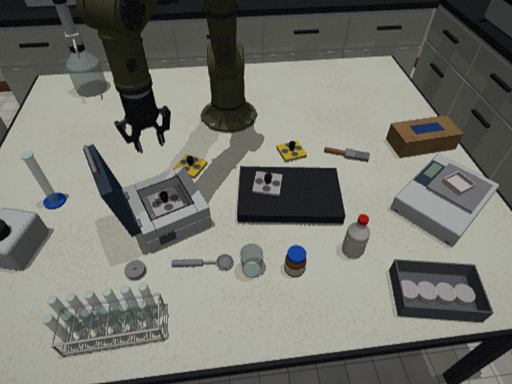

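>>> {"fn": "servo_tool", "kwargs": {
  "commands": [
    {"x":0,"y":0,"z":-35,"wx":0,"wy":0,"wz":1.7},
    {"x":0,"y":0,"z":-41,"wx":0,"wy":0,"wz":0},
    {"x":0,"y":0,"z":-35,"wx":0,"wy":0,"wz":0},
    {"x":0,"y":37,"z":-30,"wx":0,"wy":0,"wz":0},
    {"x":0,"y":41,"z":0,"wx":0,"wy":0,"wz":0},
    {"x":0,"y":41,"z":0,"wx":0,"wy":0,"wz":0},
    {"x":0,"y":29,"z":0,"wx":0,"wy":0,"wz":0},
    {"x":0,"y":0,"z":0,"wx":0,"wy":0,"wz":0},
    {"x":0,"y":0,"z":0,"wx":0,"wy":0,"wz":0},
    {"x":0,"y":0,"z":0,"wx":0,"wy":0,"wz":0},
    {"x":0,"y":0,"z":0,"wx":0,"wy":0,"wz":0}
  ]
}}

```text
time_s: 19.27
tool_pos: [594.4, -364.0, 435.5]
eef_rot: [-3.141, -0.0, 0.391]
ft_force: [-0.3, -0.4, 0.6]
grip_width: 49.9
```

```bash
python3 -c "
from h import *
s=observe();im=save('wrist','w12.png');np.save('w12.npy',s,allow_pickle=True)
delta([596,-369,440],22.3)
cv2.imwrite('pics/w12b.png',cv2.resize(im[:,:,::-1],None,fx=1.55,fy=1.55));save('top','t3.png')"
```

```text
t 19.32 pos [ 594.4 -363.8  436.1] rot [-1.7998e+02 -4.0000e-02  2.2400e+01] F [0.76 1.26 0.28] w 49.9 q7 -0.49
tool shift [-0.5   5.44 -3.92] len 6.7
shift if after turn [-0.49  5.44 -3.92] turn (tool axes) [-0.02 -0.04  0.1 ]
```

View pics/w12b.png

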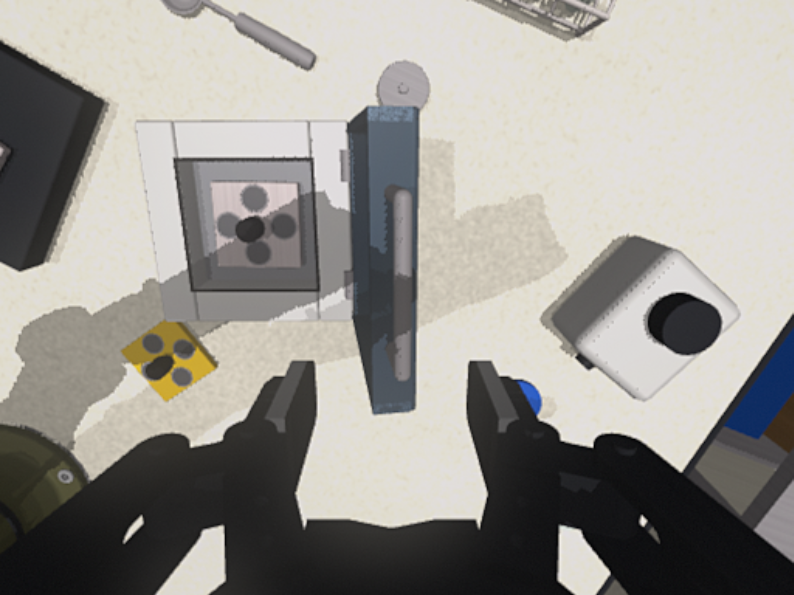

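```bash
python3 - <<'E'
from h import *
s=np.load('w12.npy',allow_pickle=True).item(); c=cam('wrist',s)
for z in (325,331,337):
    a,b=[ray((x/1.55,y/1.55),z,c) for x,y in ((401.5,187),(402,380))]
    m=(a+b)/2; print(z,a[:2],b[:2],np.linalg.norm(a-b),np.degrees(np.arctan2(*(a-b)[1::-1])),m)
    R=Ro.from_euler('xyz',s['eef_rot']).as_matrix();print(R.T@(m-s['tool_pos']))
E
python3 -c "
import cv2;im=cv2.imread('pics/t3.png');cv2.imwrite('pics/t3c.png',cv2.resize(im[90:250,270:440],None,fx=3.5,fy=3.5))"
```

```text
325 [ 647.02195908 -347.21689666] [ 542.97925159 -391.2081178 ] 112.96066801923263 22.919559151788754 [ 595.00060533 -369.21250723  325.        ]
[ -1.45604003   5.16639349 110.52271418]
331 [ 647.38560633 -346.93091495] [ 545.81066014 -389.87872001] 110.28138397668224 22.91955915178877 [ 596.59813324 -368.40481748  331.        ]
[  0.33018303   5.0225925  104.52328199]
337 [ 647.74925358 -346.64493323] [ 548.6420687  -388.54932222] 107.60209993413184 22.919559151788786 [ 598.19566114 -367.59712772  337.        ]
[ 2.11640609  4.87879151 98.5238498 ]
```

>>> {"fn": "servo_tool", "kwargs": {
  "commands": [
    {"x":0,"y":0,"z":20,"wx":0,"wy":0,"wz":0},
    {"x":0,"y":0,"z":30,"wx":0,"wy":0,"wz":0},
    {"x":0,"y":0,"z":15,"wx":0,"wy":0,"wz":0},
    {"x":0,"y":0,"z":0,"wx":0,"wy":0,"wz":0},
    {"x":0,"y":0,"z":0,"wx":0,"wy":0,"wz":0},
    {"x":0,"y":0,"z":0,"wx":0,"wy":0,"wz":0}
  ]
}}

```text
time_s: 19.87
tool_pos: [594.7, -364.8, 372.7]
eef_rot: [3.14, -0.002, 0.39]
ft_force: [0.5, 0.4, 0.5]
grip_width: 49.8
```

```bash
python3 -c "
from h import *
s=observe();im=save('wrist','w13.png');np.save('w13.npy',s,allow_pickle=True)
delta([596,-368.7,312],22.4)
cv2.imwrite('pics/w13b.png',cv2.resize(im[:,:,::-1],None,fx=1.55,fy=1.55))"
```

```text
t 19.92 pos [ 594.7 -365.1  372.8] rot [ 1.7985e+02 -1.0000e-01  2.2360e+01] F [ 0.18 -1.1  -0.12] w 50.3 q7 -0.47
tool shift [-0.26  3.66 60.8 ] len 60.9
shift if after turn [-0.16  3.81 60.79] turn (tool axes) [ 0.15 -0.1  -0.04]
```

View pics/w13b.png

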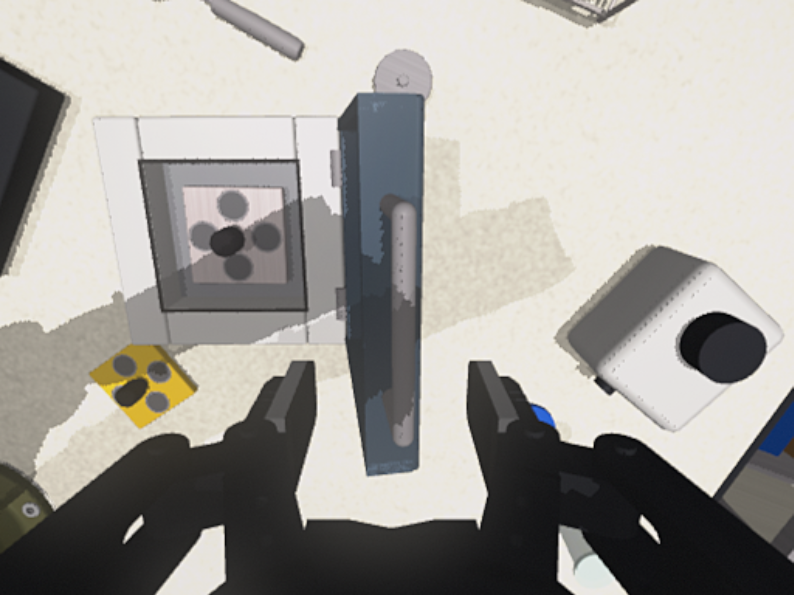

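>>> {"fn": "servo_tool", "kwargs": {
  "commands": [
    {"x":0,"y":3.8,"z":10,"wx":0,"wy":0,"wz":0},
    {"x":0,"y":0,"z":18,"wx":0,"wy":0,"wz":0},
    {"x":0,"y":0,"z":18,"wx":0,"wy":0,"wz":0},
    {"x":0,"y":0,"z":9,"wx":0,"wy":0,"wz":0},
    {"x":0,"y":0,"z":4,"wx":0,"wy":0,"wz":0},
    {"x":0,"y":0,"z":0,"wx":0,"wy":0,"wz":0},
    {"x":0,"y":0,"z":0,"wx":0,"wy":0,"wz":0},
    {"x":0,"y":0,"z":0,"wx":0,"wy":0,"wz":0}
  ]
}}

```text
time_s: 20.58
tool_pos: [596.1, -369.0, 312.8]
eef_rot: [3.14, -0.001, 0.39]
ft_force: [0.2, 0.5, 0.4]
grip_width: 50.1
```

```bash
python3 -c "
from h import *
s=observe();im=save('wrist','w14.png');np.save('w14.npy',s,allow_pickle=True)
delta([596,-368.7,312],22.4)
cv2.imwrite('pics/w14b.png',cv2.resize(im[:,:,::-1],None,fx=1.55,fy=1.55))"
```

```text
t 20.63 pos [ 596.  -369.   312.8] rot [ 1.7991e+02 -5.0000e-02  2.2320e+01] F [0.12 0.5  0.34] w 49.9 q7 -0.45
tool shift [ 0.11 -0.31  0.82] len 0.9
shift if after turn [ 0.11 -0.31  0.83] turn (tool axes) [ 0.09 -0.05 -0.08]
```

View pics/w14b.png

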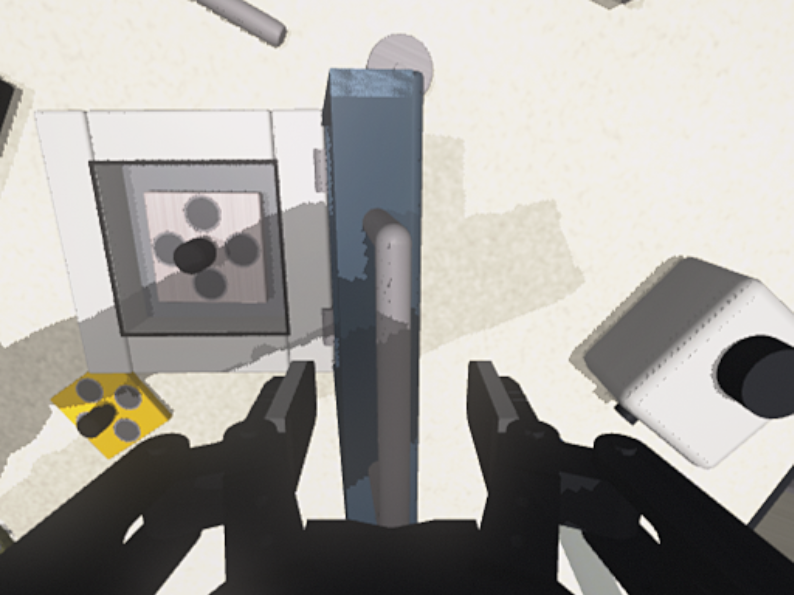

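>>> {"fn": "servo_tool", "kwargs": {
  "commands": [
    {"x":0,"y":0,"z":0,"wx":0,"wy":0,"wz":0},
    {"x":0,"y":0,"z":0,"wx":0,"wy":0,"wz":0},
    {"x":0,"y":0,"z":0,"wx":0,"wy":0,"wz":0},
    {"x":0,"y":0,"z":0,"wx":0,"wy":0,"wz":0},
    {"x":0,"y":0,"z":0,"wx":0,"wy":0,"wz":0},
    {"x":0,"y":0,"z":0,"wx":0,"wy":0,"wz":0},
    {"x":0,"y":0,"z":0,"wx":0,"wy":0,"wz":0}
  ],
  "fingers": 5,
  "squeeze": 30
}}

```text
time_s: 21.22
tool_pos: [595.9, -368.9, 312.0]
eef_rot: [3.141, -0.0, 0.39]
ft_force: [-0.4, -1.7, 2.9]
grip_width: 8.6
```

```bash
cat >> h.py <<'E'
def arc(t0,t1,n,tilt0=0,tilt1=0):
    # tool-axis shifts of the grasp point path along the handle arc, tool down: tool y = incubator +x, tool z = down
    for i in range(n):
        a=t0+(t1-t0)*i/n;b=t0+(t1-t0)*(i+1)/n
        H=lambda t:np.array([-230*np.cos(t)+15*np.sin(t),230*np.sin(t)+15*np.cos(t)])
        d=H(b)-H(a);print(i,round(b,3),'y',d[0].round(1),'z',(-d[1]).round(1))
E
python3 -c "
from h import *
delta([0,0,0],22.4)
arc(1.705,0.0,43)"
```

```text
t 21.22 pos [ 595.9 -368.9  312. ] rot [ 1.7995e+02 -2.0000e-02  2.2320e+01] F [-0.37 -1.71  2.88] w 8.6 q7 -0.45
tool shift [-411.24 -567.85  311.36] len 767.2
shift if after turn [-410.34 -568.13  312.04] turn (tool axes) [ 0.05 -0.02 -0.08]
0 1.665 y -9.0 z -1.6
1 1.626 y -9.0 z -1.3
2 1.586 y -9.1 z -0.9
3 1.546 y -9.1 z -0.6
4 1.507 y -9.1 z -0.2
5 1.467 y -9.1 z 0.2
6 1.427 y -9.1 z 0.5
7 1.388 y -9.1 z 0.9
8 1.348 y -9.1 z 1.3
9 1.308 y -9.0 z 1.6
10 1.269 y -8.9 z 2.0
11 1.229 y -8.8 z 2.3
12 1.19 y -8.7 z 2.7
13 1.15 y -8.6 z 3.0
14 1.11 y -8.5 z 3.4
15 1.071 y -8.4 z 3.7
16 1.031 y -8.2 z 4.0
17 0.991 y -8.0 z 4.3
18 0.952 y -7.9 z 4.7
19 0.912 y -7.7 z 5.0
20 0.872 y -7.5 z 5.3
21 0.833 y -7.3 z 5.6
22 0.793 y -7.0 z 5.8
23 0.753 y -6.8 z 6.1
24 0.714 y -6.5 z 6.4
25 0.674 y -6.3 z 6.6
26 0.634 y -6.0 z 6.9
27 0.595 y -5.7 z 7.1
28 0.555 y -5.5 z 7.3
29 0.515 y -5.2 z 7.5
30 0.476 y -4.9 z 7.7
31 0.436 y -4.5 z 7.9
32 0.397 y -4.2 z 8.1
33 0.357 y -3.9 z 8.3
34 0.317 y -3.6 z 8.4
35 0.278 y -3.2 z 8.5
36 0.238 y -2.9 z 8.7
37 0.198 y -2.6 z 8.8
38 0.159 y -2.2 z 8.9
39 0.119 y -1.9 z 8.9
40 0.079 y -1.5 z 9.0
41 0.04 y -1.1 z 9.1
42 0.0 y -0.8 z 9.1
```

>>> {"fn": "servo_tool", "kwargs": {
  "commands": [
    {"x":0,"y":-4.5,"z":-0.8,"wx":0,"wy":0,"wz":0},
    {"x":0,"y":-9,"z":-1.5,"wx":0,"wy":0,"wz":0},
    {"x":0,"y":-9,"z":-1.1,"wx":0,"wy":0,"wz":0},
    {"x":0,"y":-9.1,"z":-0.7,"wx":0,"wy":0,"wz":0},
    {"x":0,"y":-9.1,"z":-0.4,"wx":0,"wy":0,"wz":0},
    {"x":0,"y":-9.1,"z":0,"wx":0,"wy":0,"wz":0}
  ]
}}

```text
time_s: 21.72
tool_pos: [576.3, -322.1, 316.9]
eef_rot: [3.14, -0.0, 0.389]
ft_force: [1.3, -2.5, 1.3]
grip_width: 8.7
```

```bash
cat >> h.py <<'E'
def chk(ctr=(539,-232),yaw=-67.7):
    s=observe();R=Ro.from_euler('xyz',s['eef_rot']).as_matrix()
    g=s['tool_pos']-19*R[:,2]; u=np.array([np.cos(np.radians(yaw)),np.sin(np.radians(yaw))])
    hx=np.array(ctr)+100*u; d=g[:2]-hx; x=d@u; z=g[2]-105
    r=np.hypot(x,z); t=np.arctan2(z,-x)-np.arctan2(15,230)
    print('time',round(s['time_s'],2),'t',t.round(3),'r',r.round(1),'(230.5) lat',(d@np.array([-u[1],u[0]])).round(1),'F',s['ft_force'].round(1),'Fx_inc',(s['ft_force'][:2]@u).round(1),'w',s['grip_width'].round(1),'rot',np.degrees(s['eef_rot']).round(1),'q',s['q'].round(2))
E
python3 -c "
from h import *
chk()"
```

```text
Traceback (most recent call last):
  File "h.py", line 35, in chk
    print('time',round(s['time_s'],2),'t',t.round(3),'r',r.round(1),'(230.5) lat',(d@np.array([-u[1],u[0]])).round(1),'F',s['ft_force'].round(1),'Fx_inc',(s['ft_force'][:2]@u).round(1),'w',s['grip_width'].round(1),'rot',np.degrees(s['eef_rot']).round(1),'q',s['q'].round(2))
                                                                                                                                                                                             ^^^^^^^^^^^^^^^^^^^^^
AttributeError: 'float' object has no attribute 'round'
```

```bash
sed -i "s/s\['grip_width'\].round(1)/round(s['grip_width'],1)/" h.py; python3 -c "
from h import *
chk()"
```

```text
time 21.72 t 1.495 r 230.9 (230.5) lat 0.4 F [ 1.3 -2.5  1.3] Fx_inc 2.8 w 8.7 rot [179.9  -0.   22.3] q [ 0.21  0.55  0.5   1.25 -0.26  1.4  -0.49]
```

>>> {"fn": "servo_tool", "kwargs": {
  "commands": [
    {"x":0,"y":-9.1,"z":0.3,"wx":0,"wy":0,"wz":0},
    {"x":0,"y":-9.1,"z":0.7,"wx":0,"wy":0,"wz":0},
    {"x":0,"y":-9.1,"z":1.1,"wx":0,"wy":0,"wz":0},
    {"x":0,"y":-9,"z":1.4,"wx":0,"wy":0,"wz":0},
    {"x":0,"y":-9,"z":1.8,"wx":0,"wy":0,"wz":0},
    {"x":0,"y":-8.9,"z":2.1,"wx":0,"wy":0,"wz":0},
    {"x":0,"y":-8.8,"z":2.5,"wx":0,"wy":0,"wz":0},
    {"x":0,"y":-8.7,"z":2.9,"wx":0,"wy":0,"wz":0},
    {"x":0,"y":-8.6,"z":3.2,"wx":0,"wy":0,"wz":0},
    {"x":0,"y":-8.4,"z":3.5,"wx":0,"wy":0,"wz":0},
    {"x":0,"y":-8.3,"z":3.9,"wx":0,"wy":0,"wz":0}
  ]
}}

```text
time_s: 22.63
tool_pos: [538.8, -231.8, 292.1]
eef_rot: [-3.14, 0.001, 0.389]
ft_force: [-2.9, -1.3, 3.6]
grip_width: 8.8
```

```bash
python3 -c "
from h import *
chk()"
```

```text
time 22.63 t 1.053 r 229.2 (230.5) lat -0.1 F [-2.9 -1.3  3.6] Fx_inc 0.1 w 8.8 rot [-1.799e+02  1.000e-01  2.230e+01] q [ 0.04  0.44  0.51  1.51 -0.22  1.25 -0.6 ]
```

```bash
cat >> h.py <<'E'
def arcT(ts,al):  # al deg, tool-x turn (negative leans back to front)
    H=lambda t:np.array([-230*np.cos(t)+15*np.sin(t),-(230*np.sin(t)+15*np.cos(t))]) # (y: inc x, z: down)
    P=[]
    for t,a in zip(ts,al):
        a=np.radians(a); P.append(H(t)+19*np.array([-np.sin(a),np.cos(a)]))
    for i in range(len(ts)-1):
        a=np.radians(al[i]); d=P[i+1]-P[i]
        # tool y=(cos a, sin a), tool z=(-sin a, cos a)
        print(round(ts[i+1],3),'y',round(d@[np.cos(a),np.sin(a)],1),'z',round(d@[-np.sin(a),np.cos(a)],1),'wx',round(al[i+1]-al[i],2))
E
python3 -c "
from h import *
ts=np.linspace(1.05,0.33,21);al=np.linspace(0,-25,21)
arcT(ts,al)
print()
arcT(np.linspace(.33,0.0,19),[-25]*19)"
```

```text
1.014 y -7.0 z 3.8 wx -1.25
0.978 y -6.9 z 3.9 wx -1.25
0.942 y -6.9 z 4.0 wx -1.25
0.906 y -6.8 z 4.1 wx -1.25
0.87 y -6.7 z 4.2 wx -1.25
0.834 y -6.7 z 4.3 wx -1.25
0.798 y -6.6 z 4.4 wx -1.25
0.762 y -6.6 z 4.5 wx -1.25
0.726 y -6.5 z 4.6 wx -1.25
0.69 y -6.4 z 4.7 wx -1.25
0.654 y -6.4 z 4.8 wx -1.25
0.618 y -6.3 z 4.9 wx -1.25
0.582 y -6.2 z 5.0 wx -1.25
0.546 y -6.2 z 5.1 wx -1.25
0.51 y -6.1 z 5.2 wx -1.25
0.474 y -6.0 z 5.3 wx -1.25
0.438 y -5.9 z 5.3 wx -1.25
0.402 y -5.9 z 5.4 wx -1.25
0.366 y -5.8 z 5.5 wx -1.25
0.33 y -5.7 z 5.6 wx -1.25

0.312 y -3.1 z 2.9 wx 0
0.293 y -3.0 z 2.9 wx 0
0.275 y -3.0 z 3.0 wx 0
0.257 y -2.9 z 3.0 wx 0
0.238 y -2.9 z 3.1 wx 0
0.22 y -2.8 z 3.1 wx 0
0.202 y -2.8 z 3.2 wx 0
0.183 y -2.7 z 3.2 wx 0
0.165 y -2.6 z 3.3 wx 0
0.147 y -2.6 z 3.3 wx 0
0.128 y -2.5 z 3.4 wx 0
0.11 y -2.5 z 3.4 wx 0
0.092 y -2.4 z 3.5 wx 0
0.073 y -2.3 z 3.5 wx 0
0.055 y -2.3 z 3.6 wx 0
0.037 y -2.2 z 3.6 wx 0
0.018 y -2.1 z 3.6 wx 0
0.0 y -2.1 z 3.7 wx 0
```

>>> {"fn": "servo_tool", "kwargs": {
  "commands": [
    {"x":0,"y":-7,"z":3.8,"wx":-1.25,"wy":0,"wz":0},
    {"x":0,"y":-6.9,"z":3.9,"wx":-1.25,"wy":0,"wz":0},
    {"x":0,"y":-6.9,"z":4,"wx":-1.25,"wy":0,"wz":0},
    {"x":0,"y":-6.8,"z":4.1,"wx":-1.25,"wy":0,"wz":0},
    {"x":0,"y":-6.7,"z":4.2,"wx":-1.25,"wy":0,"wz":0},
    {"x":0,"y":-6.7,"z":4.3,"wx":-1.25,"wy":0,"wz":0},
    {"x":0,"y":-6.6,"z":4.4,"wx":-1.25,"wy":0,"wz":0},
    {"x":0,"y":-6.6,"z":4.5,"wx":-1.25,"wy":0,"wz":0},
    {"x":0,"y":-6.5,"z":4.6,"wx":-1.25,"wy":0,"wz":0},
    {"x":0,"y":-6.4,"z":4.7,"wx":-1.25,"wy":0,"wz":0}
  ]
}}

```text
time_s: 23.47
tool_pos: [514.5, -173.5, 242.6]
eef_rot: [2.925, 0.002, 0.39]
ft_force: [-3.5, -0.6, 0.7]
grip_width: 8.4
```

```bash
python3 -c "
from h import *
chk()"
```

```text
time 23.47 t 0.685 r 229.0 (230.5) lat -0.4 F [-3.5 -0.6  0.7] Fx_inc -0.7 w 8.4 rot [1.676e+02 1.000e-01 2.230e+01] q [-0.26  0.35  0.59  1.83 -0.02  0.88 -0.89]
```

Good, it tracks the arc. Continuing.

>>> {"fn": "servo_tool", "kwargs": {
  "commands": [
    {"x":0,"y":-6.4,"z":4.8,"wx":-1.25,"wy":0,"wz":0},
    {"x":0,"y":-6.3,"z":4.9,"wx":-1.25,"wy":0,"wz":0},
    {"x":0,"y":-6.2,"z":5,"wx":-1.25,"wy":0,"wz":0},
    {"x":0,"y":-6.2,"z":5.1,"wx":-1.25,"wy":0,"wz":0},
    {"x":0,"y":-6.1,"z":5.2,"wx":-1.25,"wy":0,"wz":0},
    {"x":0,"y":-6,"z":5.3,"wx":-1.25,"wy":0,"wz":0},
    {"x":0,"y":-5.9,"z":5.3,"wx":-1.25,"wy":0,"wz":0},
    {"x":0,"y":-5.9,"z":5.4,"wx":-1.25,"wy":0,"wz":0},
    {"x":0,"y":-5.8,"z":5.5,"wx":-1.25,"wy":0,"wz":0},
    {"x":0,"y":-5.7,"z":5.6,"wx":-1.25,"wy":0,"wz":0}
  ]
}}

```text
time_s: 24.3
tool_pos: [498.9, -135.7, 174.4]
eef_rot: [2.707, 0.002, 0.39]
ft_force: [-1.1, -2.5, -2.3]
grip_width: 9.0
```

```bash
python3 -c "
from h import *
chk();im=save('scene','s4.png')"
```

```text
time 24.3 t 0.322 r 229.3 (230.5) lat -0.6 F [-1.1 -2.5 -2.3] Fx_inc 1.9 w 9.0 rot [1.551e+02 1.000e-01 2.230e+01] q [-0.6   0.43  0.75  2.1   0.2   0.53 -1.27]
```

View pics/s4.png

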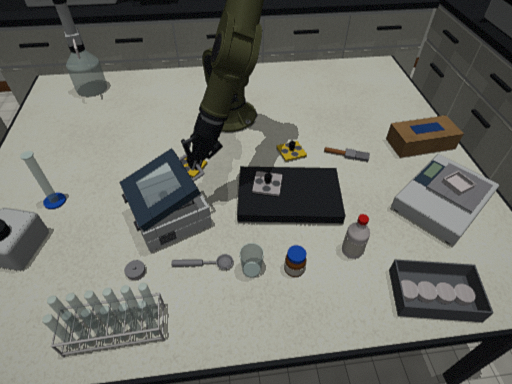

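>>> {"fn": "servo_tool", "kwargs": {
  "commands": [
    {"x":0,"y":-3.1,"z":2.9,"wx":0,"wy":0,"wz":0},
    {"x":0,"y":-3,"z":2.9,"wx":0,"wy":0,"wz":0},
    {"x":0,"y":-3,"z":3,"wx":0,"wy":0,"wz":0},
    {"x":0,"y":-2.9,"z":3,"wx":0,"wy":0,"wz":0},
    {"x":0,"y":-2.9,"z":3.1,"wx":0,"wy":0,"wz":0},
    {"x":0,"y":-2.8,"z":3.1,"wx":0,"wy":0,"wz":0},
    {"x":0,"y":-2.8,"z":3.2,"wx":0,"wy":0,"wz":0},
    {"x":0,"y":-2.7,"z":3.2,"wx":0,"wy":0,"wz":0},
    {"x":0,"y":-2.6,"z":3.3,"wx":0,"wy":0,"wz":0}
  ]
}}

```text
time_s: 25.1
tool_pos: [494.5, -125.2, 138.9]
eef_rot: [2.709, 0.002, 0.389]
ft_force: [-5.5, 5.0, 0.4]
grip_width: 9.1
```

```bash
python3 -c "
from h import *
chk()"
```

```text
time 25.1 t 0.16 r 229.5 (230.5) lat -0.6 F [-5.5  5.   0.4] Fx_inc -6.7 w 9.1 rot [1.552e+02 1.000e-01 2.230e+01] q [-0.59  0.48  0.73  2.15  0.18  0.43 -1.29]
```

>>> {"fn": "servo_tool", "kwargs": {
  "commands": [
    {"x":0,"y":-2.8,"z":3,"wx":0,"wy":0,"wz":0},
    {"x":0,"y":-2.7,"z":3.2,"wx":0,"wy":0,"wz":0},
    {"x":0,"y":-2.5,"z":3.4,"wx":0,"wy":0,"wz":0},
    {"x":0,"y":-2.4,"z":3.4,"wx":0,"wy":0,"wz":0},
    {"x":0,"y":-1.5,"z":2.1,"wx":0,"wy":0,"wz":0},
    {"x":0,"y":-1.4,"z":2.1,"wx":0,"wy":0,"wz":0},
    {"x":0,"y":-0.9,"z":1.4,"wx":0,"wy":0,"wz":0},
    {"x":0,"y":0,"z":0,"wx":0,"wy":0,"wz":0},
    {"x":0,"y":0,"z":0,"wx":0,"wy":0,"wz":0}
  ]
}}

```text
time_s: 25.85
tool_pos: [493.0, -121.5, 116.4]
eef_rot: [2.707, 0.002, 0.389]
ft_force: [-5.6, 1.8, -3.7]
grip_width: 8.8
```

```bash
python3 -c "
from h import *
chk()"
```

```text
time 25.85 t 0.06 r 229.5 (230.5) lat -0.6 F [-5.6  1.8 -3.7] Fx_inc -3.8 w 8.8 rot [1.551e+02 1.000e-01 2.230e+01] q [-0.59  0.53  0.72  2.18  0.17  0.37 -1.3 ]
```

>>> {"fn": "servo_tool", "kwargs": {
  "commands": [
    {"x":0,"y":-1.2,"z":2,"wx":0,"wy":0,"wz":0},
    {"x":0,"y":-1.2,"z":2,"wx":0,"wy":0,"wz":0},
    {"x":0,"y":-1.2,"z":2,"wx":0,"wy":0,"wz":0},
    {"x":0,"y":-1.2,"z":2,"wx":0,"wy":0,"wz":0},
    {"x":0,"y":-0.6,"z":1,"wx":0,"wy":0,"wz":0},
    {"x":0,"y":0,"z":0,"wx":0,"wy":0,"wz":0},
    {"x":0,"y":0,"z":0,"wx":0,"wy":0,"wz":0}
  ]
}}

```text
time_s: 26.43
tool_pos: [492.6, -120.5, 106.1]
eef_rot: [2.707, 0.002, 0.389]
ft_force: [-4.1, 2.0, -4.1]
grip_width: 8.7
```

>>> {"fn": "servo_tool", "kwargs": {
  "commands": [
    {"x":0,"y":-0.5,"z":0.9,"wx":0,"wy":0,"wz":0},
    {"x":0,"y":-0.5,"z":0.9,"wx":0,"wy":0,"wz":0},
    {"x":0,"y":0,"z":0,"wx":0,"wy":0,"wz":0},
    {"x":0,"y":0,"z":0,"wx":0,"wy":0,"wz":0}
  ]
}}

```text
time_s: 26.77
tool_pos: [492.5, -120.4, 104.1]
eef_rot: [2.707, 0.002, 0.389]
ft_force: [-4.7, 1.9, -3.4]
grip_width: 8.9
```

```bash
python3 -c "
from h import *
chk()"
```

```text
time 26.77 t 0.006 r 229.5 (230.5) lat -0.6 F [-4.7  1.9 -3.4] Fx_inc -3.6 w 8.9 rot [1.551e+02 1.000e-01 2.230e+01] q [-0.58  0.55  0.71  2.19  0.16  0.34 -1.31]
```

>>> {"fn": "servo_tool", "kwargs": {
  "commands": [
    {"x":0,"y":-0.4,"z":0.7,"wx":0,"wy":0,"wz":0},
    {"x":0,"y":-0.3,"z":0.6,"wx":0,"wy":0,"wz":0},
    {"x":0,"y":0,"z":0,"wx":0,"wy":0,"wz":0},
    {"x":0,"y":0,"z":0,"wx":0,"wy":0,"wz":0}
  ]
}}

```text
time_s: 27.1
tool_pos: [492.5, -120.3, 102.6]
eef_rot: [2.707, 0.002, 0.389]
ft_force: [-5.1, 1.5, -3.4]
grip_width: 8.9
```

>>> {"fn": "servo_tool", "kwargs": {
  "commands": [
    {"x":0,"y":-0.4,"z":0.7,"wx":0,"wy":0,"wz":0},
    {"x":0,"y":-0.3,"z":0.5,"wx":0,"wy":0,"wz":0},
    {"x":0,"y":0,"z":0,"wx":0,"wy":0,"wz":0},
    {"x":0,"y":0,"z":0,"wx":0,"wy":0,"wz":0}
  ]
}}

```text
time_s: 27.43
tool_pos: [492.4, -120.2, 101.3]
eef_rot: [2.707, 0.002, 0.389]
ft_force: [-5.8, 2.3, -3.2]
grip_width: 8.7
```

>>> {"fn": "servo_tool", "kwargs": {
  "commands": [
    {"x":0,"y":-0.4,"z":0.7,"wx":0,"wy":0,"wz":0},
    {"x":0,"y":-0.3,"z":0.5,"wx":0,"wy":0,"wz":0},
    {"x":0,"y":0,"z":0,"wx":0,"wy":0,"wz":0},
    {"x":0,"y":0,"z":0,"wx":0,"wy":0,"wz":0}
  ]
}}

```text
time_s: 27.77
tool_pos: [492.4, -120.1, 99.9]
eef_rot: [2.707, 0.002, 0.389]
ft_force: [-4.8, 1.7, -2.5]
grip_width: 8.7
```

>>> {"fn": "servo_tool", "kwargs": {
  "commands": [
    {"x":0,"y":-0.4,"z":0.7,"wx":0,"wy":0,"wz":0},
    {"x":0,"y":-0.3,"z":0.5,"wx":0,"wy":0,"wz":0},
    {"x":0,"y":0,"z":0,"wx":0,"wy":0,"wz":0},
    {"x":0,"y":0,"z":0,"wx":0,"wy":0,"wz":0}
  ]
}}

```text
time_s: 28.1
tool_pos: [492.5, -120.2, 99.3]
eef_rot: [2.706, 0.001, 0.388]
ft_force: [-10.1, 4.7, 12.1]
grip_width: 8.9
```

```bash
python3 -c "
from h import *
chk();im=save('scene','s5.png');cv2.imwrite('pics/s5c.png',cv2.resize(im[130:260,100:240,::-1],None,fx=4.5,fy=4.5,interpolation=cv2.INTER_CUBIC))
im=save('wrist','w20.png');cv2.imwrite('pics/w20b.png',cv2.resize(im[:,:,::-1],None,fx=1.55,fy=1.55))"
```

```text
time 28.1 t -0.015 r 229.4 (230.5) lat -0.6 F [-10.1   4.7  12.1] Fx_inc -8.1 w 8.9 rot [1.551e+02 1.000e-01 2.230e+01] q [-0.57  0.56  0.7   2.2   0.16  0.32 -1.31]
```

View pics/s5c.png

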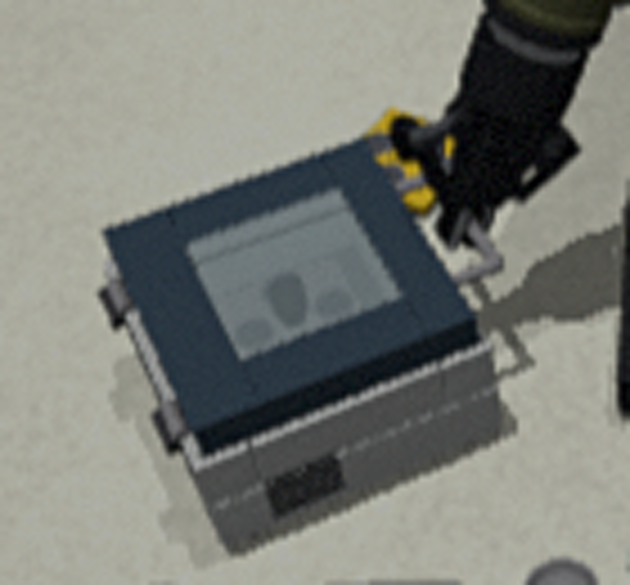

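View pics/w20b.png

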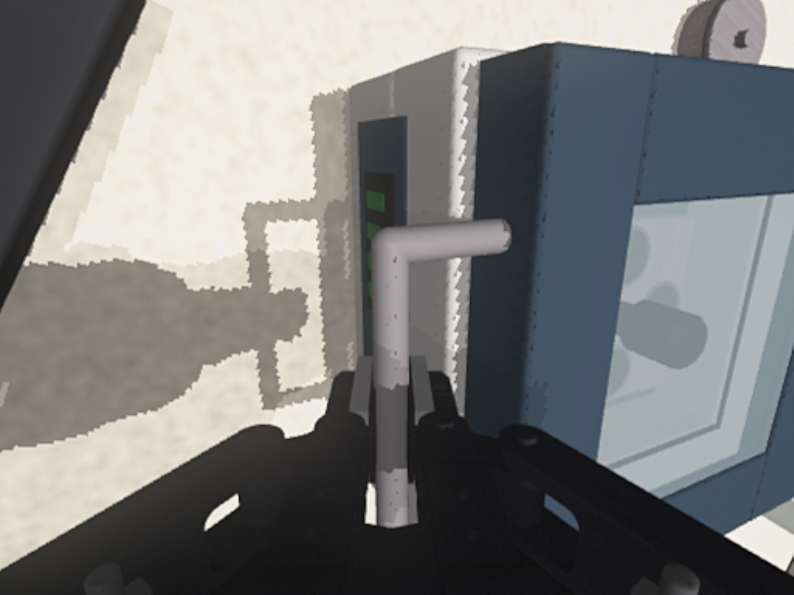

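>>> {"fn": "servo_tool", "kwargs": {
  "commands": [
    {"x":0,"y":0.2,"z":-0.5,"wx":0,"wy":0,"wz":0},
    {"x":0,"y":0,"z":-0.2,"wx":0,"wy":0,"wz":0},
    {"x":0,"y":0,"z":0,"wx":0,"wy":0,"wz":0}
  ]
}}

```text
time_s: 28.45
tool_pos: [492.4, -120.2, 99.5]
eef_rot: [2.706, 0.002, 0.389]
ft_force: [-6.1, 1.3, -1.2]
grip_width: 8.4
```

>>> {"fn": "servo_tool", "kwargs": {
  "commands": [
    {"x":0,"y":0,"z":0,"wx":0,"wy":0,"wz":0},
    {"x":0,"y":0,"z":0,"wx":0,"wy":0,"wz":0},
    {"x":0,"y":0,"z":0,"wx":0,"wy":0,"wz":0},
    {"x":0,"y":0,"z":0,"wx":0,"wy":0,"wz":0}
  ],
  "fingers": 20
}}

```text
time_s: 28.78
tool_pos: [494.8, -120.0, 100.2]
eef_rot: [2.705, -0.002, 0.39]
ft_force: [-0.0, 1.5, 0.2]
grip_width: 20.2
```

```bash
python3 -c "
from h import *
chk()
im=save('wrist','w21.png');cv2.imwrite('pics/w21b.png',cv2.resize(im[200:,150:400,::-1],None,fx=3,fy=3))"
```

```text
time 28.78 t -0.011 r 228.8 (230.5) lat 1.6 F [-0.   1.5  0.2] Fx_inc -1.4 w 20.2 rot [ 1.55e+02 -1.00e-01  2.24e+01] q [-0.57  0.56  0.7   2.2   0.16  0.32 -1.31]
```

View pics/w21b.png

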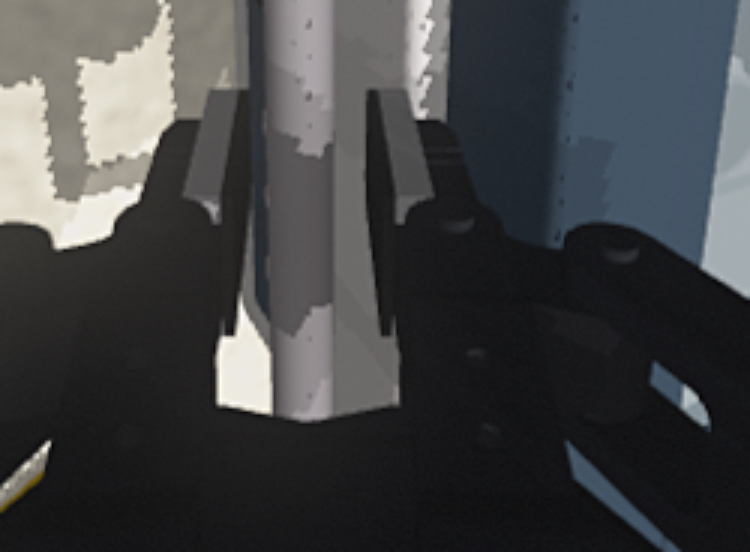

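Released and clear on both sides. Now I'll withdraw along the tool axis.

>>> {"fn": "servo_tool", "kwargs": {
  "commands": [
    {"x":0,"y":0,"z":-3,"wx":0,"wy":0,"wz":0},
    {"x":0,"y":0,"z":-6,"wx":0,"wy":0,"wz":0},
    {"x":0,"y":0,"z":-12,"wx":0,"wy":0,"wz":0},
    {"x":0,"y":0,"z":-20,"wx":0,"wy":0,"wz":0},
    {"x":0,"y":0,"z":-30,"wx":0,"wy":0,"wz":0},
    {"x":0,"y":0,"z":-35,"wx":0,"wy":0,"wz":0},
    {"x":0,"y":0,"z":-30,"wx":0,"wy":0,"wz":0},
    {"x":0,"y":0,"z":-20,"wx":0,"wy":0,"wz":0},
    {"x":0,"y":0,"z":0,"wx":0,"wy":0,"wz":0},
    {"x":0,"y":0,"z":0,"wx":0,"wy":0,"wz":0},
    {"x":0,"y":0,"z":0,"wx":0,"wy":0,"wz":0}
  ]
}}

```text
time_s: 29.75
tool_pos: [468.3, -59.0, 240.8]
eef_rot: [2.706, 0.0, 0.39]
ft_force: [-0.3, -0.8, -0.7]
grip_width: 20.0
```

```bash
python3 -c "
from h import *
chk()
im=save('wrist','w22.png');cv2.imwrite('pics/w22b.png',cv2.resize(im[:,:,::-1],None,fx=1.3,fy=1.3))
im=save('scene','s6.png')"
```

```text
time 29.75 t 0.413 r 332.3 (230.5) lat 0.2 F [-0.3 -0.8 -0.7] Fx_inc 0.6 w 20.0 rot [155.    0.   22.3] q [-0.93  0.31  0.89  2.05  0.26  0.77 -1.44]
```

View pics/w22b.png

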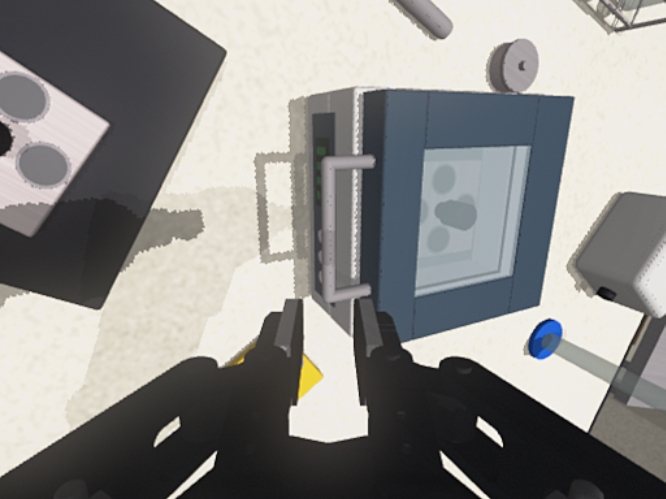

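View pics/s6.png

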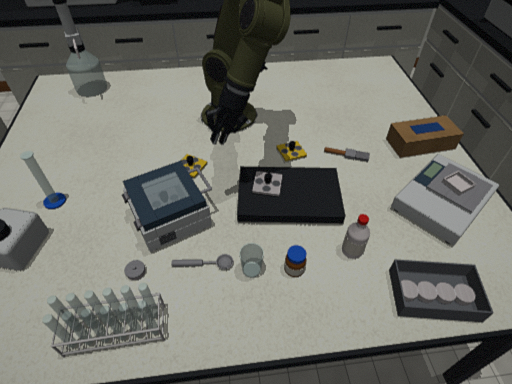

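```bash
python3 -c "
from workcell import *
print(finish_job())"
```

```text
the job is handed in; nothing more can be done
None
```

The job is done and handed in at about 30 s of the 72 s allowed. The twisted plate is still on the slab, the sound plate is on the incubator's deck, and the cover is shut.

- **Finding the twisted plate:** I pressed two opposite corners of the plate at about (479, 96) mm. The first did not move. At the opposite corner the whole plate tipped under the finger and tipped back on release. The scene camera showed this as a shift of about 0.8 px, and the other plate did not move. I took the other plate to be sound because only one is twisted; I did not press its corners.
- **Setting down the sound plate:** I lifted it by the knob and lowered it slowly onto the deck, square to the walls, with a brief 10 N push at touchdown. The wrist picture afterwards showed it flat and centred.
- **Closing the cover:** I held the handle all the way round the arc. The force stayed around 3 N until the cover met the rim, then rose to 12 N as it seated.
- **Last checks:** The final pictures show the cover shut with the plate visible through the window. The gripper is well clear and the other things look undisturbed. The one disagreement is that contact heights and the handle's final height read 1 to 3 mm lower than the stated geometry. I put this down to calibration and where the bar sat in the grip.

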